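Lock a shelf board with a wedge and roll its edge trim flat

ROBOT

A 6-joint arm with a two-finger parallel gripper is mounted at the origin on the work surface. World frame = base frame: x ahead of the robot, y to its left, z up, the work surface at z = 0. Lengths are in m, angles in rad, forces in N, time in s.
With the tool pointing down it reaches from about 0.35 to 0.85 m from the base axis. Payload 8.1 kg.
Tool frame: the origin (TCP) lies at the very end of the fingers, on their centre line; the grasp point (between the pads) lies 19 mm behind it; z points along the fingers, y is the direction in which the jaws open and shut (so a half turn about z gives the same grasp; the last joint's range is limited). The gripper opens to 93 mm and grips with 3 to 60 N. Pads are 15 mm wide; open, the fingers measure 128 mm over their backs; the gripper's body (75 mm by 188 mm) begins 65 mm behind the grasp point.
Start: joints at [1.09, 0.13, 1.488, -0, 1.523, -0.085], TCP at [0.231, 0.554, 0.191] pointing down, gripper open.
Joint ranges: [-2.96, 2.96], [-0.89, 2.26], [0.02, 2.5], [-1.34, 4.48], [0, 2.73], [-2.66, 2.66]. Speed limits (rad/s): [2.39, 2.39, 2.79, 3.14, 3.14, 3.14].

INTERFACE

Orientations are given as a rotation vector (axis times angle).
In Python, from plant import read_state, read_camera, close_job gives the robot as it stands.
- The arm moves only by the tool jog_arm, never from a script. Its argument "motion" is one flat list of numbers, 7 for each row, row after row: the opening, from 0 (shut) to 1 (fully open), then the shift along the tool's x, y, z scaled (see below), then the turn, a rotation vector about the tool's x, y, z scaled (see below). A call has 1 to 8 rows; each row is the pose to reach, as a shift and turn from the pose measured when the call began, along the tool's axes at that moment; what a row does not reach only later rows make up. The controller multiplies each number of a shift by 0.5 m and each number of a turn by 90 degrees. A row lasts 1/10 s, in which the tool goes at most 50 mm and 8.59 degrees, less where a joint would pass 70% of its speed; a pose out of reach is approached as far as the arm can. A call with a number of a shift or a turn outside -1 to 1 is refused whole. A call with a gripper value outside its range is refused whole. The fingers move at their own pace and stop on an object; "grip_force" is the grip in N (left out, the last holds). Time passes only in rows, so rows that repeat a pose let the fingers close. It gives the time, the measured TCP pose, the force and the opening at its end, in the units of the state.
- read_state(): the state, without advancing time (a new reading comes with each control period).
- read_camera(name): name is "side" or "top"; returns a dict with "frame" (420x560x3 uint8, red, green, blue), "vertical_fov" (degrees; the focal length in pixels is half the picture's height over the tangent of half this angle, whatever the lens; pixels are square), "cx", "cy" (the principal point, pixels), "world_from_camera" (4x4, takes a point from camera to world coordinates). Camera axes: x right, y down, z forward; pixel columns grow to the right and rows downward; lengths in m; the calibration is good to about 2 mm. A picture is of the moment at which its call begins. There is no depth.
- close_job(): hands the job in, once; it reports no verdict.
The state is a dict: "t": time; "q": joint angles; "dq": joint speeds; "joint_torque": joint torques, N m; "tool_pos": TCP position; "orientation": TCP orientation; "force": force on the tool from outside, world axes, zero at the start; "wrist_torque": the same for the moment, N m; "opening": finger opening in m.
Only numpy, scipy, OpenCV 4.12 (cv2) and the standard library are available. Lean on these libraries where they do the work, as an engineer would, in place of code of your own. Each camera call takes 0.05 s, during which the arm holds its last target.

TASK

The new exhibit shelf board lies loose in the plywood jig: drive the wooden wedge, thin end first, into the tapering gap between the board's right end and the slanted stop until the board is tight against the stop block at its left end, and let go of it. Then take the hand roller off its stand and roll it with firm pressure along the raised edge trim until all six lengths are fully seated, touching the trim with nothing but the roller. Hang the roller back across the two rails of its stand, and leave the wedge in place and the other things on the table where they are.

Things in the scene. Friction and masses are not known exactly. Their poses are not given: they have to be found in the camera images.
- jig: plywood jig fixed to the table, origin on the table under its middle; at yaw 0 its +x points away from the robot, +y to the left. Base plate 8 mm thick, x -45 to +45, y -190 to +156 mm, with an apron of the same height in front of the gap (x -140 to -45, y -190 to -102) for the wedge to slide on. The left stop block (y +135) and the slanted stop at the right end are as high as the board (z 38).
- board (a joint): slack of the white laminate shelf board (90 x 264 x 30 mm, lying flat on the jig's base plate, top at z 38 mm, front face at jig x -45): 0 = tight against the left stop block, positive = how far (m) it stands off it to the right, at most 0.012. It slides only along the jig's y, with about 3 N of friction, and stays where it is left.
- gap_mouth (a point): middle of the gap's mouth (29 mm wide when the board is tight), on the base plate's top at the front faces of board and slanted stop; axes as the jig's. The board's right end is on the +y side, the slanted stop face on the -y side, 75 mm deep and nearing the board by 1 mm every 5 mm of depth. Board slack narrows the gap by as much.
- wedge_home (a point): where wedge_center lies with the wedge driven home and the board tight (7.5 mm deeper than gap_mouth, 17 mm above the base plate); axes as the jig's. With slack it first jams 5 mm short per mm of slack; pushed on along the slanted stop (+y 1 mm per 5 mm of +x) it moves the board left. This takes 4 to 6 N, then stiffens once the board is tight; 12 to 18 N locks it, and it holds by itself.
- wedge_center (a point): dark wooden wedge, loose, lying flat, thin end roughly to the left: 135 long, 34 high, 0.11 kg; the point is at half its length, half-way up, on the middle of the head's width. +x points to the thin end (x +67.5). The straight side (y +16) goes against the board; the other is tapered 1 mm in 5 from the head (y -16 at x -22.5) to the thin end (14 mm thick, y +2 to +16).
- wedge_head (a point): centre of the wedge's parallel head (wedge x -67.5 to -22.5 mm), 32 mm wide across y, half-way up its 34 mm: the place to grip, across y. Same axes as wedge_center. When driven home the head stands out in front of board and stop.
- trim_right (a point): middle of the top of the right-hand trim length when seated (45 mm over the table, 7 over the board); rides with the board, axes as the jig's. The trim is six separate clip-in lengths of light wood, each 41 mm long (pitch 42) and 22 wide, in a line along y on the board's front edge, raised and uneven at first. The roller's wheel rests on this level when a length is seated.
- trim_left (a point): the same for the left-hand trim length, 210 mm to the left of trim_right.
- trim1 (a joint): lift of trim length 1 (1 at the right, 6 at the left), m: 0 = fully seated; starts 3 to 5 mm high. Needs about 5 N from above to go down, and stays where it is left.
- trim2 (a joint): lift of trim length 2 (1 at the right, 6 at the left), m: 0 = fully seated; starts 3 to 5 mm high. Needs about 5 N from above to go down, and stays where it is left.
- trim3 (a joint): lift of trim length 3 (1 at the right, 6 at the left), m: 0 = fully seated; starts 3 to 5 mm high. Needs about 5 N from above to go down, and stays where it is left.
- trim4 (a joint): lift of trim length 4 (1 at the right, 6 at the left), m: 0 = fully seated; starts 3 to 5 mm high. Needs about 5 N from above to go down, and stays where it is left.
- trim5 (a joint): lift of trim length 5 (1 at the right, 6 at the left), m: 0 = fully seated; starts 3 to 5 mm high. Needs about 5 N from above to go down, and stays where it is left.
- trim6 (a joint): lift of trim length 6 (1 at the right, 6 at the left), m: 0 = fully seated; starts 3 to 5 mm high. Needs about 5 N from above to go down, and stays where it is left.
- roller_grip (a point): hand roller, 0.38 kg; the point is in its upright wooden grip block (26 mm across x, 36 across y, from 28 mm below to 24 above), 86 mm above the wheel's underside. It rolls along x, axle along y; best gripped across x. Below: a flat bar 96 mm along y, 36 along x, underside 38 mm below the point; then a fork and a rubber wheel, diameter 44, width 34 mm.
- wheel (a joint): angle the roller's free wheel has turned (rad), 0 at the start; 22 mm of rolling per rad.
- stand_top (a point): steel roller stand fixed to the table: point midway between its two rails, level with their tops (62 mm over the table). Rails run along x (70 mm long), 64 mm apart inside, each 12 mm thick. The roller hangs with its wheel between the rails and the ends of its bar on them, its axes along the stand's (either way round); roller_grip is then 38 mm above this point.
- calculator: bystander: grey pocket calculator, 130 x 75 x 22 mm, at the right of the table; leave alone.
- abacus: bystander: wooden bead abacus, 120 x 200 x 22 mm, beyond the stand at the left; leave alone.
- tin: bystander: steel tin, 70 mm in diameter, 70 mm high, at the right of the jig; leave alone.
Things that resemble listed ones, but are neither listed nor needed, are in the scene too. What is shaped like the part that bears stand_top but purple is not meant. What is shaped like the part that bears roller_grip but yellow is not meant.

How it is judged:
On the way, in this order (a step that is already met when the one before it is completed fails the run):
1. the wedge is driven home in the gap and the board is tight against the left stop block (slack under 1.5 mm), the gripper off the wedge (value of joint board below 0.0015 m and x of wedge_center in the frame of wedge_home between -0.008 and 0.012 m and distance between wedge_center and wedge_home below 0.014 m and angle between the x axis of wedge_center and the x axis of jig, either way round below 0.12 rad and contact force between the fingers and wedge below 0.1 N), for 0.2 s.
2. the roller is rolling on the trim: pressed on it with more than 4 N, its wheel turned by more than 2 rad (contact force between roller and strip above 4 N and (value of joint wheel above 2 rad or value of joint wheel below -2 rad)).
3. all six trim lengths are seated, raised less than 1.5 mm (value of joint each of trim1, trim2, trim3, trim4, trim5, trim6 below 0.0015 m), for 0.2 s.
At the end, for the whole second after the job is handed in: Board slack under 1.5 mm; wedge lodged in the gap at most 8 mm short of home (14 mm off in all), in line within 0.12 rad; all six trim lengths raised under 1.5 mm; roller at rest on both stand rails, upright within 0.1 rad, within 25 mm of the middle, in line within 0.3 rad (all of step 3 and value of joint board below 0.0015 m and x of wedge_center in the frame of wedge_home between -0.008 and 0.012 m and distance between wedge_center and wedge_home below 0.014 m and angle between the x axis of wedge_center and the x axis of jig, either way round below 0.12 rad and horizontal distance between roller_grip and stand_top below 0.025 m and z of roller_grip in the frame of stand_top between 0.033 and 0.043 m and angle between roller_grip's own z axis and vertical below 0.1 rad and angle between the x axis of roller_grip and the x axis of stand_top, either way round below 0.3 rad and linear speed of each of roller, wedge below 0.02 m/s); the robot touches nothing.
It fails at once if the trim is pressed with something other than the roller (gripper, arm or wedge) (contact force between any of the fingers, the arm, wedge and strip above 1 N).
It fails at once if a bystander is shifted by more than 30 mm (distance of any of calculator, abacus, tin from where it was at the start of the episode above 0.03 m).
It also fails if it takes over 72 s, if anything falls off the work surface, if the arm or the gripper's body presses on something with over 40 N, if the wrist force passes 120 N, or if a joint passes its speed limit or range.

## Working session

There is one attempt and no reset: what is moved stays moved. The work goes in short steps, Python scripts to look and compute and a tool call to move; the robot and the scene stay as the last step left them, time stands still between calls to the robot, and variables do not carry over. Pictures are saved under pics/ and viewed, and the job is handed in when it is done.

Besides the shell and the picture viewer there is one more tool, called after "Request:" in YAML: its name, and indented under it one key for each argument. jog_arm: Moves the arm, as the interface text tells. Its arguments: {"type":"object","properties":{"motion":{"type":"array","items":{"type":"number"}},"grip_force":{"type":"number"}},"required":["motion"]}

```bash
ls; mkdir -p pics; python3 - <<'E'
from plant import *
import cv2, numpy as np
print(read_state())
for n in ("side","top"):
    c=read_camera(n); cv2.imwrite(f"pics/{n}0.png",cv2.resize(c["frame"][:,:,::-1],None,fx=1.4,fy=1.4,interpolation=cv2.INTER_CUBIC))
    np.savez(f"{n}0.npz",**c); print(n,c["vertical_fov"],c["cx"],c["cy"],c["world_from_camera"].round(4).tolist(), [k for k in c])
E
```

```text
pics
{'t': 0.0, 'q': array([ 1.08960709e+00,  1.31153243e-01,  1.48928920e+00,  3.36591718e-06,
        1.52303234e+00, -8.54003005e-02]), 'dq': array([-0.00114835, -0.00071818, -0.00048861, -0.00167035, -0.00111561,
        0.00010326]), 'joint_torque': array([-1.22044865e-03, -5.59834063e+01, -4.91766465e+01,  7.67574599e-02,
        3.52710800e-02, -8.87598389e-05]), 'tool_pos': array([0.23100249, 0.55305479, 0.18978681]), 'orientation': array([-6.17549793e-01, -3.07975698e+00,  2.83664083e-03]), 'force': array([-0.21449731, -0.26871354,  0.59926745]), 'wrist_torque': array([0.08909778, 0.05769485, 0.01393482]), 'opening': 0.0932004406870087}
side 44.30800944147438 285.8629835783157 205.59765742344027 [[-0.6436, 0.5223, -0.5594, 1.3593], [0.7652, 0.4508, -0.4596, 0.7401], [0.0121, -0.7239, -0.6898, 1.1224], [0.0, 0.0, 0.0, 1.0]] ['frame', 'vertical_fov', 'cx', 'cy', 'world_from_camera']
top 57.554940358806846 281.227230499004 205.98738736050973 [[0.0147, -0.9899, 0.1409, 0.3811], [-0.9996, -0.0179, -0.0212, 0.0516], [0.0235, -0.1406, -0.9898, 1.1173], [0.0, 0.0, 0.0, 1.0]] ['frame', 'vertical_fov', 'cx', 'cy', 'world_from_camera']
```

View pics/top0.png

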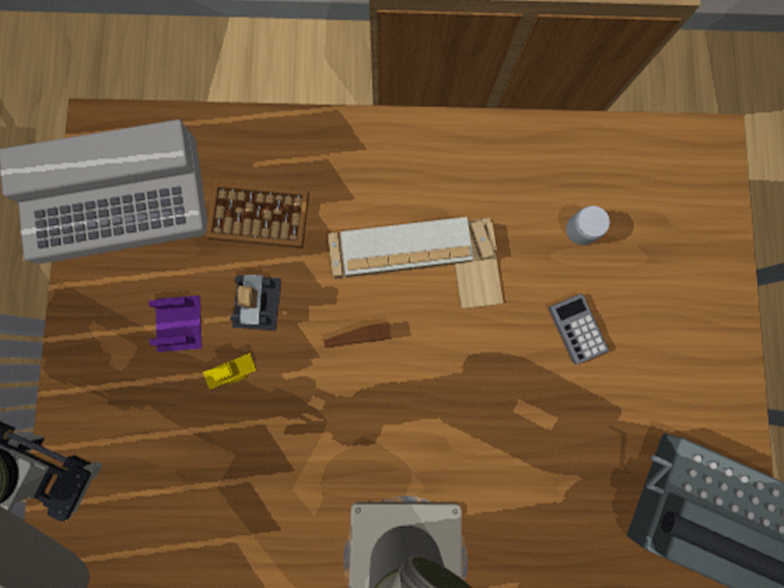

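View pics/side0.png

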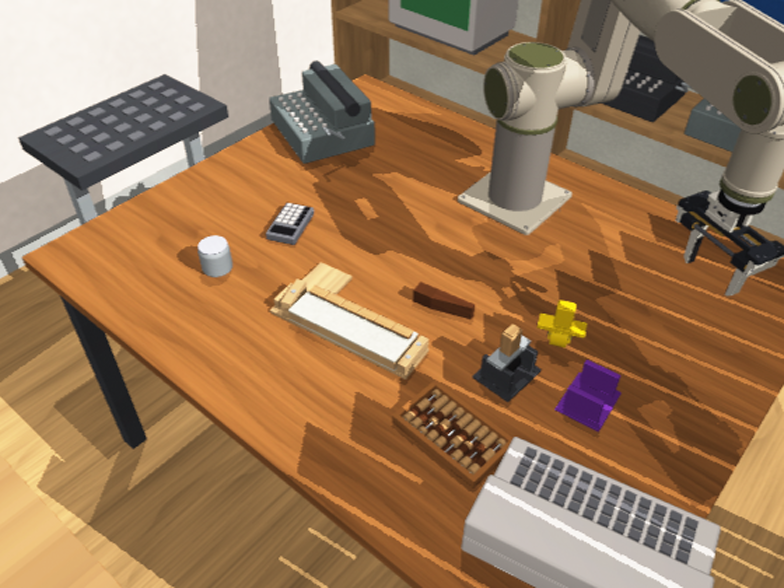

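```bash
cat > h.py <<'E'
import numpy as np, cv2
from scipy.spatial.transform import Rotation as R
def load(n): return dict(np.load(n+".npz"))
def foc(c): return c["frame"].shape[0]/2/np.tan(np.radians(float(c["vertical_fov"]))/2)
def proj(c,P):
    P=np.atleast_2d(P); W=np.linalg.inv(c["world_from_camera"]); p=P@W[:3,:3].T+W[:3,3]
    return np.c_[foc(c)*p[:,0]/p[:,2]+float(c["cx"]), foc(c)*p[:,1]/p[:,2]+float(c["cy"])]
def back(c,uv,z):
    uv=np.atleast_2d(uv).astype(float); T=c["world_from_camera"]
    d=np.c_[(uv[:,0]-float(c["cx"]))/foc(c),(uv[:,1]-float(c["cy"]))/foc(c),np.ones(len(uv))]@T[:3,:3].T
    return T[:3,3]+d*((z-T[2,3])/d[:,2])[:,None]
def crop(c,x0,y0,w,h,s,name):
    im=c["frame"][y0:y0+h,x0:x0+w,::-1]
    cv2.imwrite(name,cv2.resize(im,None,fx=s,fy=s,interpolation=cv2.INTER_CUBIC))
E
python3 - <<'E'
from h import *
t=load("top0"); s=load("side0")
crop(t,225,145,145,105,5,"pics/t_jig.png")
crop(t,140,180,155,105,5,"pics/t_roll.png")
crop(s,185,180,135,95,5.5,"pics/s_jig.png")
crop(s,285,195,130,95,6,"pics/s_roll.png")
print(proj(t,[[0,0,0]]),proj(s,[[0,0,0]]))
E
```

```text
[[288.37599534 400.28839812]] [[367.00532932 142.05356624]]
```

View pics/t_jig.png

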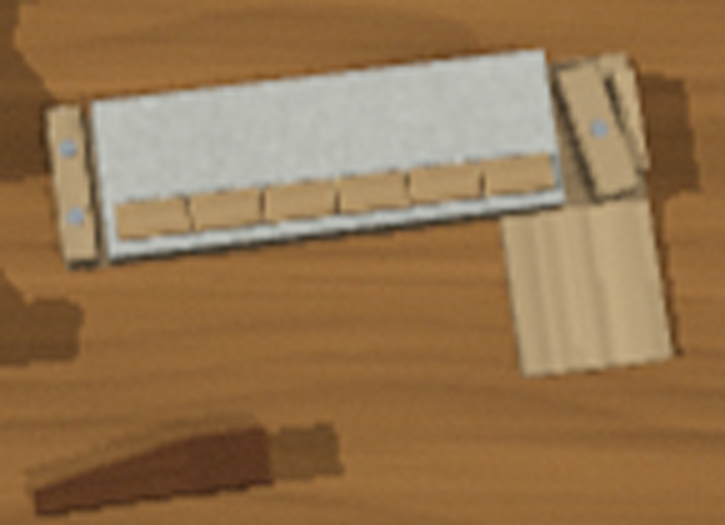

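View pics/t_roll.png

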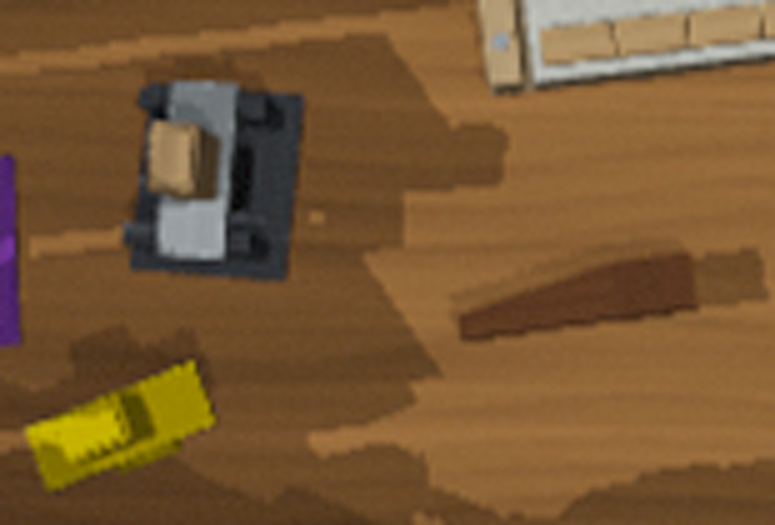

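View pics/s_jig.png

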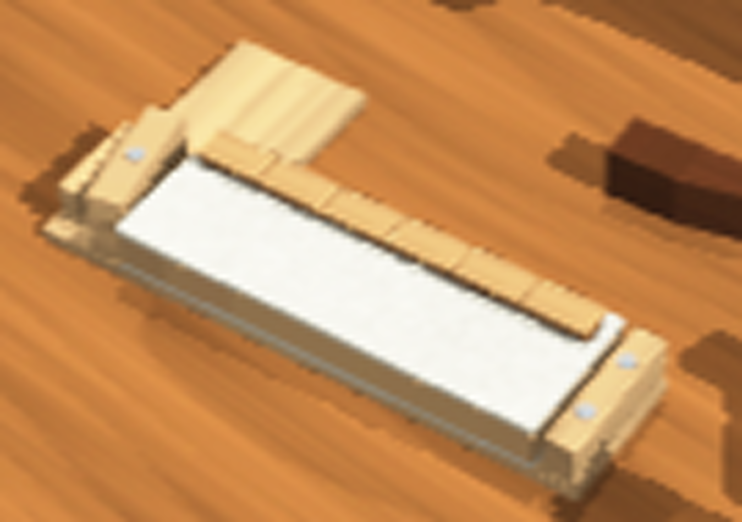

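View pics/s_roll.png

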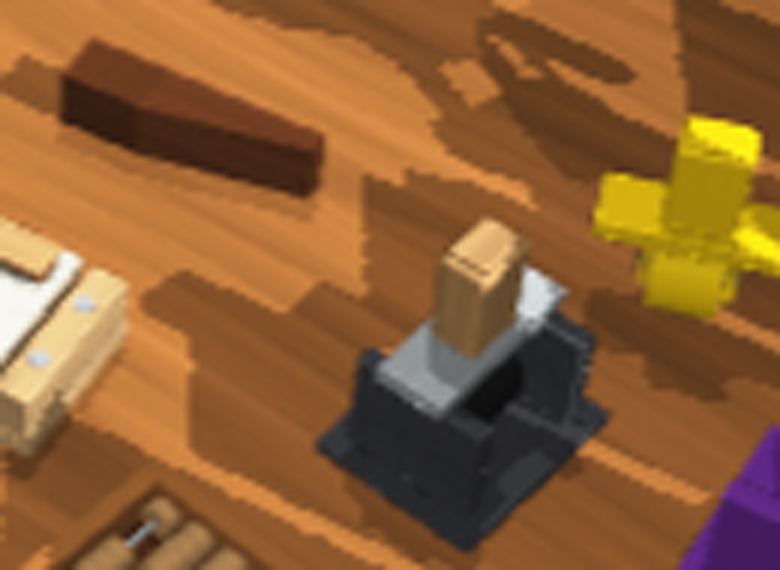

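```bash
cat > fit.py <<'E'
from h import *
from scipy.optimize import least_squares
t=load("top0"); s=load("side0")
def fit(name,pts,x0,extra=0):
    # pts: (cam, org, scale, X,Y, fn(extra)->local xyz)
    def res(p):
        r=[]
        for cam,org,sc,X,Y,L in pts:
            L=np.array(L(p[3:]) if callable(L) else L)
            P=np.r_[p[:2],0]+R.from_euler("z",p[2]).apply(L)
            uv=proj(cam,P)[0]; ob=np.array([(X+.5)/sc-.5+org[0],(Y+.5)/sc-.5+org[1]])
            r+=list(uv-ob)
        return np.array(r)
    o=least_squares(res,list(x0)+[0]*extra,loss="soft_l1"); print(name,o.x.round(4)); print(res(o.x).reshape(-1,2).round(1).tolist()); return o.x
T=lambda X,Y,L:(t,(225,145),5,X,Y,L)
S=lambda X,Y,L:(s,(185,180),5.5,X,Y,L)
T2=lambda X,Y,L:(t,(140,180),5,X,Y,L)
S2=lambda X,Y,L:(s,(285,195),6,X,Y,L)
B=lambda x,y,z=.038:(lambda e:(x,y-e[0],z))
jig=fit("jig x y yaw slack",[T(523,375,(-.14,-.102,.008)),T(672,357,(-.14,-.19,.008)),
 T(92,101,B(.045,.135)),T(545,50,B(.045,-.129)),T(563,200,B(-.045,-.129)),T(46,107,(.045,.156,.038)),
 S(118,228,B(.045,-.129)),S(195,155,B(-.045,-.129)),S(535,435,B(.045,.135)),S(622,315,B(-.045,.135)),
 S(668,343,(-.045,.156,.038)),S(575,450,(.045,.156,.038)),S(242,40,(-.14,-.19,.008)),S(365,97,(-.14,-.102,.008))],[.6,0,.1],1)
w=fit("wedge",[T(35,490,(.0675,.002,.034)),T(37,512,(.0675,.016,.034)),T(265,428,(-.0675,-.016,.034)),T(271,481,(-.0675,.016,.034)),T(190,437,(-.0225,-.016,.034)),
 S2(95,40,(-.0675,.016,.034)),S2(65,75,(-.0675,-.016,.034)),S2(62,120,(-.0675,-.016,.0)),S2(323,137,(.0675,.016,.034)),S2(318,158,(.0675,.002,.034)),S2(308,196,(.0675,.002,0)),S2(143,103,(-.0225,-.016,.034))],[.42,.05,1.6])
ro=fit("roller",[T2(150,122,(.013,.018,.124)),T2(202,125,(-.013,.018,.124)),T2(150,190,(.013,-.018,.124)),
 T2(172,82,(.018,.048,.072)),T2(238,82,(-.018,.048,.072)),T2(225,260,(-.018,-.048,.072)),T2(158,257,(.018,-.048,.072)),
 S2(377,370,(-.018,.048,.072)),S2(440,410,(.018,.048,.072)),S2(567,292,(.018,-.048,.072)),
 S2(440,257,(-.013,.018,.124)),S2(475,280,(.013,.018,.124)),S2(525,243,(.013,-.018,.124)),S2(487,222,(-.013,-.018,.124))],[.48,.28,1.5])
E
python3 fit.py
```

```text
jig x y yaw slack [0.6242 0.008  0.1439 0.0065]
[[-0.0, 0.4], [-0.2, 0.2], [-0.4, 0.9], [-0.8, 0.2], [0.1, 0.3], [-0.6, 0.8], [-1.4, 0.5], [3.0, -3.9], [-1.4, -0.4], [-0.4, 1.1], [-0.5, -0.1], [-0.1, 1.0], [-0.7, 0.5], [-0.7, 0.1]]
wedge [0.4391 0.103  1.7146]
[[-1.1, 0.5], [-0.9, 1.0], [-0.3, 0.4], [-0.1, 1.1], [-1.1, 0.7], [-0.7, -0.3], [-1.1, -0.0], [-0.9, 0.4], [0.0, 0.2], [-1.3, -0.5], [-0.5, 1.1], [-1.3, 0.8]]
roller [0.5343 0.3104 1.7589]
[[0.5, 3.2], [0.1, 0.9], [-1.3, -23.8], [0.8, 24.8], [0.7, 22.6], [-1.5, -47.0], [-1.1, -44.3], [10.1, -14.0], [11.7, -15.8], [-23.6, 27.7], [-1.1, -0.4], [2.2, -0.6], [-11.6, 14.5], [-14.5, 14.2]]
```

```bash
cat > fit2.py <<'E'
exec(open("fit.py").read().split("jig=fit")[0])
ro=fit("roller",[T2(150,122,(.013,-.018,.124)),T2(202,125,(-.013,-.018,.124)),T2(150,190,(.013,.018,.124)),
 T2(172,82,(.018,-.048,.072)),T2(238,82,(-.018,-.048,.072)),T2(225,260,(-.018,.048,.072)),T2(158,257,(.018,.048,.072)),
 S2(377,370,(-.018,-.048,.072)),S2(440,410,(.018,-.048,.072)),S2(567,292,(.018,.048,.072)),
 S2(440,257,(-.013,-.018,.124)),S2(475,280,(.013,-.018,.124)),S2(525,243,(.013,.018,.124)),S2(487,222,(-.013,.018,.124))],[.48,.28,1.5])
for n,p,cs in (("stand",(.5327,.2625,1.5),[]),):pass
# overlays of stand rails for check
import sys
p=ro
def draw(cam,org,sc,base,polys,out,w,h):
    im=cam["frame"][org[1]:org[1]+h,org[0]:org[0]+w,::-1]; im=cv2.resize(im,None,fx=sc,fy=sc,interpolation=cv2.INTER_CUBIC)
    for L,pp,col in polys:
        P=np.r_[pp[:2],0]+R.from_euler("z",pp[2]).apply(np.array(L)); uv=((proj(cam,P)-org+.5)*sc).astype(int)
        cv2.polylines(im,[uv],True,col,1)
    cv2.imwrite(out,im)
box=lambda x0,x1,y0,y1,z:[(x0,y0,z),(x1,y0,z),(x1,y1,z),(x0,y1,z)]
polys=[(box(-.018,.018,-.048,.048,.072),ro,(0,255,0)),(box(-.013,.013,-.018,.018,.124),ro,(0,255,0)),
 (box(-.035,.035,.032,.044,.062),ro,(0,0,255)),(box(-.035,.035,-.044,-.032,.062),ro,(0,0,255))]
draw(t,(140,180),8,0,polys,"pics/ov_t.png",90,70); draw(s,(325,215),9,0,polys,"pics/ov_s.png",70,66)
E
python3 fit2.py
```

```text
roller [0.5036 0.3088 1.546 ]
[[0.1, 0.2], [-0.3, 0.1], [-1.0, 0.3], [-0.2, 0.1], [-0.3, 0.7], [-0.3, -0.1], [-0.2, -0.1], [-0.9, -0.2], [-0.5, 0.0], [-1.2, -0.3], [-1.3, 0.2], [1.0, 1.3], [0.5, 0.0], [-1.2, -1.3]]
```

View pics/ov_t.png

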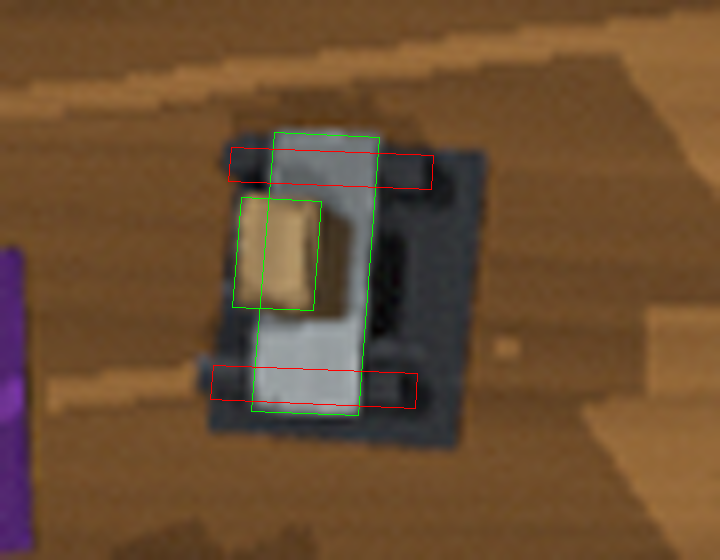

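View pics/ov_s.png

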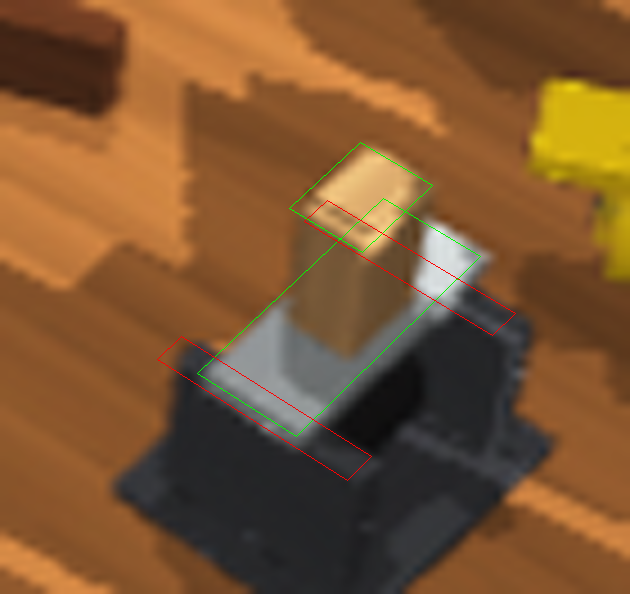

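```bash
cat >> h.py <<'E'
def tgt(x,y,z,yaw,tilt=None):
    """print shift/turn numbers for jog_arm to reach TCP x,y,z pointing down with tool-x yaw"""
    from plant import read_state
    st=read_state(); R0=R.from_rotvec(st["orientation"]); p=st["tool_pos"]
    Rt=R.from_euler("z",yaw)*R.from_euler("x",np.pi)
    sh=R0.inv().apply(np.array([x,y,z])-p)/.5; tu=(R0.inv()*Rt).as_rotvec()/(np.pi/2)
    ax=R0.apply([1,0,0])
    print("pos",p.round(4),"yaw",round(float(np.arctan2(ax[1],ax[0])),4),"q",st["q"].round(2),"F",st["force"].round(1),"t",round(st["t"],2),"op",round(st["opening"],4))
    print("row:",", ".join(f"{v:.4f}" for v in np.r_[sh,tu]), "| rows≥",np.ceil(max(np.linalg.norm(sh)*.5/.05,np.linalg.norm(tu)*90/8.59)))
E
python3 -c "
from h import *
tgt(.4455,.0585,.10,1.7146)
tgt(.4455,.0585,.10,1.7146-np.pi)"
```

```text
pos [0.2311 0.5531 0.1899] yaw 2.7458 q [ 1.09  0.13  1.49 -0.    1.52 -0.09] F [ 0.3  0.9 -0.8] t 0.1 op 0.093
row: -0.7771, -0.7471, 0.1809, -0.0010, 0.0005, 0.6565 | rows≥ 11.0
pos [0.2311 0.5531 0.1899] yaw 2.7458 q [ 1.09  0.13  1.49 -0.    1.52 -0.09] F [ 0.3  0.9 -0.8] t 0.1 op 0.093
row: -0.7771, -0.7471, 0.1809, -0.0005, -0.0011, -1.3435 | rows≥ 15.0
```

Request:
jog_arm:
  motion: [1, -0.777, -0.747, 0.18, 0, 0, 0.6565, 1, -0.777, -0.747, 0.18, 0, 0, 0.6565, 1, -0.777, -0.747, 0.18, 0, 0, 0.6565, 1, -0.777, -0.747, 0.18, 0, 0, 0.6565, 1, -0.777, -0.747, 0.18, 0, 0, 0.6565, 1, -0.777, -0.747, 0.18, 0, 0, 0.6565, 1, -0.777, -0.747, 0.18, 0, 0, 0.6565, 1, -0.777, -0.747, 0.18, 0, 0, 0.6565]
  grip_force: 50

```text
t: 0.9
tool_pos: [0.3881, 0.1897, 0.1243]
orientation: [2.061, 2.37, -0.002]
force: [1.2, -0.0, 0.4]
opening: 0.0931
```

```bash
python3 -c "
from h import *
tgt(.4455,.0585,.09,1.7146)"
```

```text
pos [0.3881 0.1897 0.1243] yaw 1.71 q [ 0.34 -0.3   2.02 -0.    1.43  0.2 ] F [ 1.2 -0.   0.4] t 0.9 op 0.0931
row: -0.2757, 0.0774, 0.0688, -0.0005, 0.0008, -0.0029 | rows≥ 3.0
```

Request:
jog_arm:
  motion: [1, -0.276, 0.077, 0.069, 0, 0, -0.003, 1, -0.276, 0.077, 0.069, 0, 0, -0.003, 1, -0.276, 0.077, 0.069, 0, 0, -0.003, 1, -0.276, 0.077, 0.069, 0, 0, -0.003, 1, -0.276, 0.077, 0.069, 0, 0, -0.003, 1, -0.276, 0.077, 0.069, 0, 0, -0.003]

```text
t: 1.5
tool_pos: [0.445, 0.059, 0.0899]
orientation: [-2.056, -2.376, 0.002]
force: [0.3, 0.2, 0.9]
opening: 0.0928
```

```bash
python3 -c "
from h import *
from plant import *
tgt(.4455,.0585,.006,1.7146)
for n in ('top','side'):
    c=read_camera(n);np.savez(n+'1',**c)
crop(load('top1'),215,205,120,90,5,'pics/t1.png');crop(load('side1'),270,170,110,90,6,'pics/s1.png')
"
```

```text
pos [0.445  0.059  0.0899] yaw 1.715 q [ 0.02 -0.22  2.01 -0.    1.35 -0.13] F [0.3 0.2 0.9] t 1.5 op 0.0928
row: -0.0011, 0.0010, 0.1678, -0.0007, 0.0005, 0.0003 | rows≥ 2.0
```

View pics/s1.png

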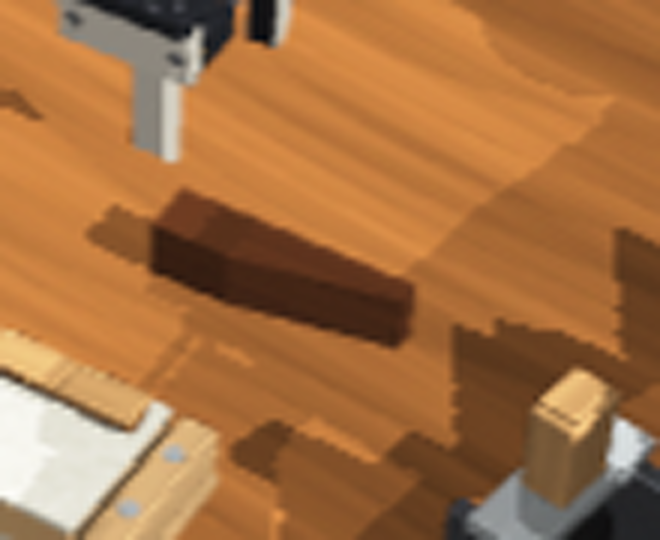

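View pics/t1.png

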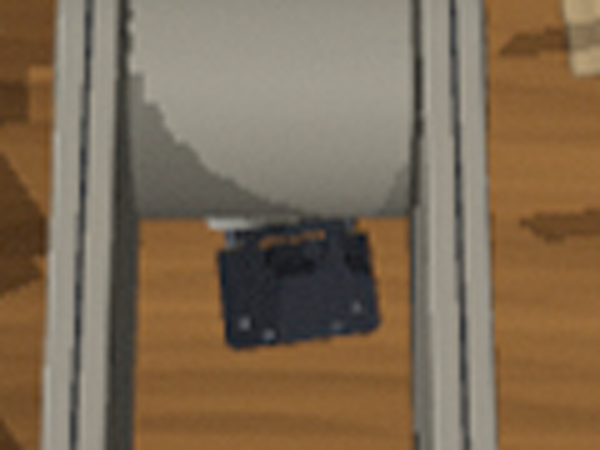

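Request:
jog_arm:
  motion: [1, -0.001, 0.001, 0.167, 0, 0, 0, 1, -0.001, 0.001, 0.167, 0, 0, 0, 1, -0.001, 0.001, 0.167, 0, 0, 0, 0, -0.001, 0.001, 0.167, 0, 0, 0, 0, -0.001, 0.001, 0.167, 0, 0, 0, 0, -0.001, 0.001, 0.167, 0, 0, 0, 0, -0.001, 0.001, 0.167, 0, 0, 0, 0, -0.001, 0.001, 0.167, 0, 0, 0]
  grip_force: 50

```text
t: 2.4
tool_pos: [0.4466, 0.0591, 0.0077]
orientation: [2.052, 2.376, 0.0]
force: [0.8, -0.1, -1.0]
opening: 0.0576
```

Request:
jog_arm:
  motion: [0, 0, 0, 0, 0, 0, 0, 0, 0, 0, 0, 0, 0, 0, 0, 0, 0, 0, 0, 0, 0, 0, 0, 0, 0, 0, 0, 0]

```text
t: 2.8
tool_pos: [0.4465, 0.059, 0.0076]
orientation: [2.053, 2.376, -0.0]
force: [-0.3, -0.3, 0.2]
opening: 0.0258
```

```bash
python3 -c "
from h import *
tgt(.4455,.0585,.08,1.7146)"
```

```text
pos [0.4465 0.059  0.0076] yaw 1.7166 q [ 0.02 -0.11  2.08 -0.    1.17 -0.13] F [-0.3 -0.3  0.2] t 2.8 op 0.0258
row: -0.0009, -0.0019, -0.1448, 0.0007, 0.0008, 0.0013 | rows≥ 2.0
```

Request:
jog_arm:
  motion: [0, 0, 0, 0, 0, 0, 0, 0, 0, 0, 0, 0, 0, 0]

```text
t: 3.0
tool_pos: [0.4464, 0.059, 0.0075]
orientation: [2.053, 2.376, -0.0]
force: [0.6, 0.3, -0.5]
opening: 0.0095
```

```bash
python3 -c "
from h import *
from plant import *
print(read_state()['opening'])
for n in ('top','side'):
    c=read_camera(n);np.savez(n+'1',**c)
crop(load('top1'),215,205,120,90,5,'pics/t2.png');crop(load('side1'),270,170,110,90,6,'pics/s2.png')
"
```

```text
0.009525808006878616
```

View pics/s2.png

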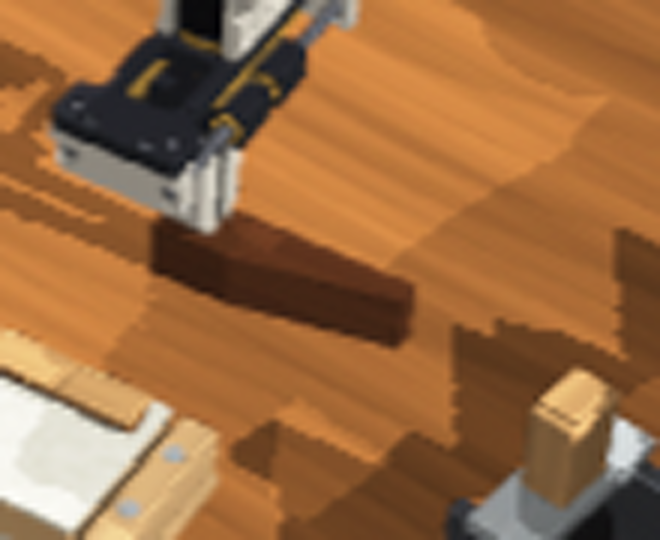

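```bash
python3 -c "
from h import *
s=load('side1');t=load('top1')
for z in (.0075,.034,.1):
  print(z,(proj(s,[.4464,.059,z])-[270,170])*6)
print(back(s,[[205/6+270,230/6+170]],0.0075),back(s,[[205/6+270,230/6+170]],0.04))
print((proj(s,[.4455,.0585,.034])-[270,170])*6)
"
```

```text
0.0075 [[197.88373234 258.91370729]]
0.034 [[199.70820265 221.73480236]]
0.1 [[204.4417916  125.27411862]]
[[0.4272274  0.04838368 0.0075    ]] [[0.45439671 0.06854649 0.04      ]]
[[200.04590708 220.36479627]]
```

```bash
python3 -c "
from h import *
s=load('side1');t=load('top1')
for z in (.07,.09,.11,.12): print(z,(proj(s,[[.445+.0465*.99,.059+.0065,z]])-[270,170])*6)
"; python3 -c "
from h import *
from plant import *
tgt(0,0,0,0)
for n in ('top','side'):
    c=read_camera(n);np.savez(n+'2',**c)
    cv2.imwrite('pics/f_%s2.png'%n,cv2.resize(c['frame'][:,:,::-1],None,fx=1.4,fy=1.4))
"
```

```text
0.07 [[155.91286885 222.38491312]]
0.09 [[156.96664029 192.75211378]]
0.11 [[158.03987165 162.57208795]]
0.12 [[158.58395402 147.27210612]]
pos [0.4464 0.059  0.0075] yaw 1.7166 q [ 0.02 -0.11  2.08 -0.    1.17 -0.13] F [-0.7 -0.2  0.4] t 3.1 op 0.0024
row: 0.0129, -0.9005, 0.0142, 0.0012, 0.0001, 1.0928 | rows≥ 12.0
```

View pics/f_side2.png

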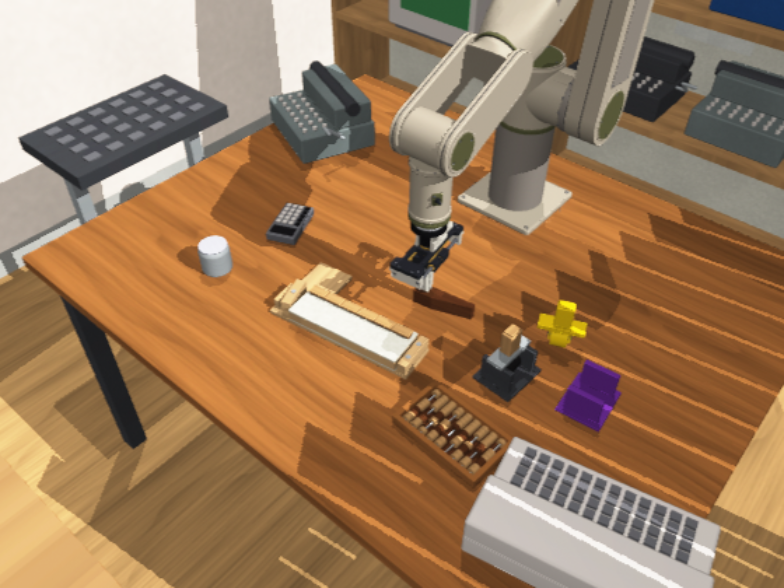

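View pics/f_top2.png

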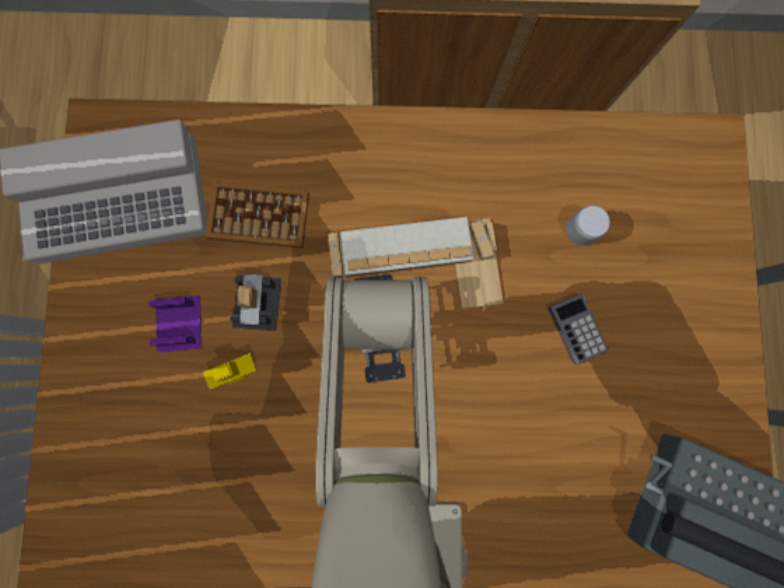

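```bash
python3 -c "
from h import *
s=load('side0');t=load('top0')
R0=R.from_rotvec([-6.17549793e-01, -3.07975698e+00,  2.83664083e-03]);p=np.array([0.23100249, 0.55305479, 0.18978681])
y=R0.apply([0,1,0]);z=R0.apply([0,0,1]);print(y,z)
for k in (.0466,-.0466):
  for d in (0,-.02): print(k,d,proj(s,p+k*y+d*z)*1.4,proj(t,p+k*y+d*z)*1.4)
crop(s,475,125,85,95,8,'pics/s0g.png');crop(t,0,290,80,100,6,'pics/t0g.png')
print((proj(s,[p+k*y+d*z for k in (.0466,-.0466) for d in(0,-.02)])-[475,125])*8)
"
```

```text
[ 0.38553559  0.92269106 -0.00187498] [-8.74093252e-04 -1.66684598e-03 -9.99998229e-01]
0.0466 0 [[722.05099022 304.33651123]] [[ 51.30981132 439.9736885 ]]
0.0466 -0.02 [[725.56966663 296.58417255]] [[ 43.77270486 441.68572901]]
-0.0466 0 [[686.1091675  273.68335239]] [[101.69246743 463.00040842]]
-0.0466 -0.02 [[689.11481861 265.95836357]] [[ 95.2789158  465.24629194]]
[[326.00565842 739.06577846]
 [346.11238074 694.7667003 ]
 [120.62381429 563.90487077]
 [137.79896347 519.76207753]]
```

View pics/s0g.png

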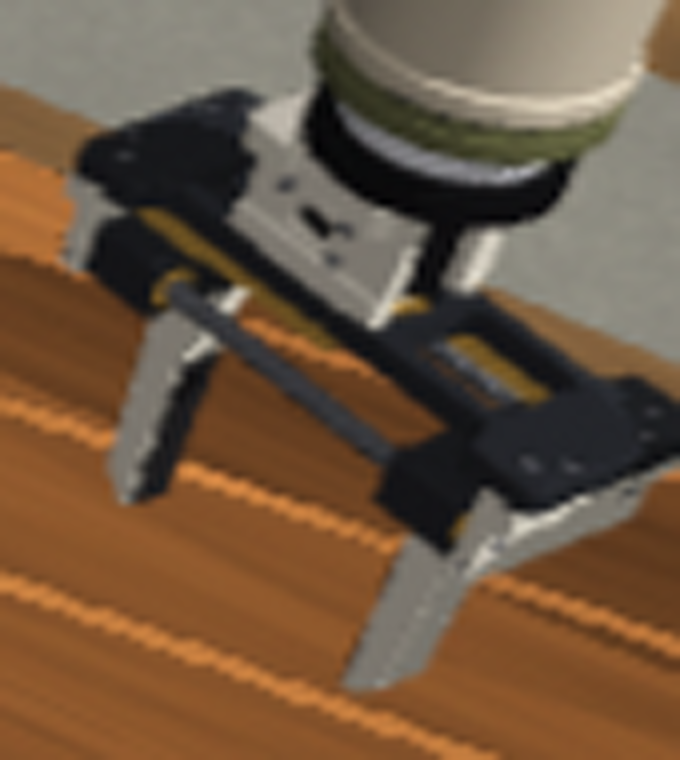

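Request:
jog_arm:
  motion: [1, 0, 0, -0.03, 0, 0, 0, 1, 0, 0, -0.03, 0, 0, 0, 1, 0, 0, -0.03, 0, 0, 0, 1, 0, 0, -0.03, 0, 0, 0, 1, 0, 0, -0.03, 0, 0, 0, 1, 0, 0, -0.03, 0, 0, 0, 1, 0, 0, -0.03, 0, 0, 0, 1, 0, 0, -0.03, 0, 0, 0]

```text
t: 4.0
tool_pos: [0.4463, 0.059, 0.0224]
orientation: [2.053, 2.376, -0.0]
force: [-0.3, -0.7, -0.2]
opening: 0.0598
```

```bash
python3 -c "
from h import *
from plant import *
c=read_camera('side');np.savez('side3',**c);crop(c,270,170,110,90,6,'pics/s3.png')
tgt(.4455,.0585,-.012,1.7146)"
```

```text
pos [0.4464 0.059  0.0225] yaw 1.7166 q [ 0.02 -0.13  2.07 -0.    1.2  -0.13] F [0.  0.  0.2] t 4.05 op 0.0641
row: -0.0007, -0.0019, 0.0690, 0.0006, 0.0008, 0.0013 | rows≥ 1.0
```

View pics/s3.png

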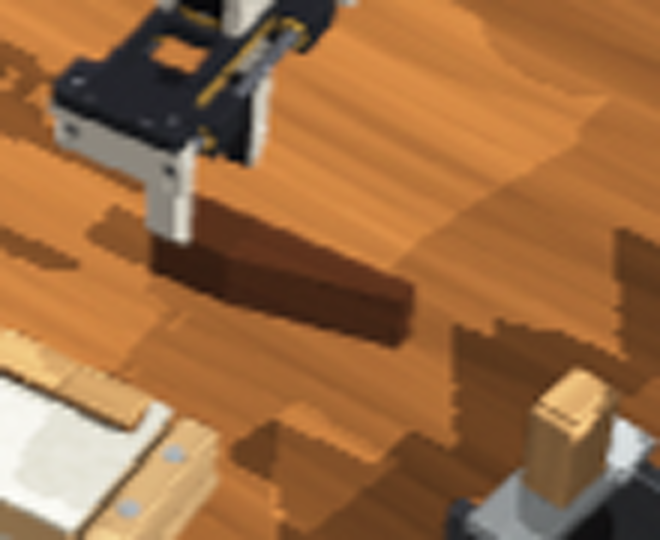

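Request:
jog_arm:
  motion: [1, -0.0007, -0.002, 0.03, 0, 0, 0, 1, -0.0007, -0.002, 0.03, 0, 0, 0, 1, -0.0007, -0.002, 0.07, 0, 0, 0, 1, -0.0007, -0.002, 0.07, 0, 0, 0, 0, -0.0007, -0.002, 0.07, 0, 0, 0, 0, -0.0007, -0.002, 0.07, 0, 0, 0, 0, -0.0007, -0.002, 0.07, 0, 0, 0, 0, -0.0007, -0.002, 0.07, 0, 0, 0]

```text
t: 4.85
tool_pos: [0.4461, 0.0585, -0.0118]
orientation: [2.052, 2.375, 0.001]
force: [0.5, 0.2, 0.5]
opening: 0.0658
```

```bash
python3 -c "
from h import *
from plant import *
c=read_camera('side');np.savez('side3',**c);crop(c,270,170,110,90,6,'pics/s4.png')
tgt(.4455,.0585,-.012,1.7146)"
```

```text
pos [ 0.4459  0.0585 -0.0119] yaw 1.7166 q [ 0.02 -0.07  2.09 -0.    1.13 -0.13] F [-0.5 -0.4  1.5] t 4.9 op 0.0616
row: 0.0000, -0.0009, 0.0001, 0.0012, 0.0009, 0.0013 | rows≥ 1.0
```

View pics/s4.png

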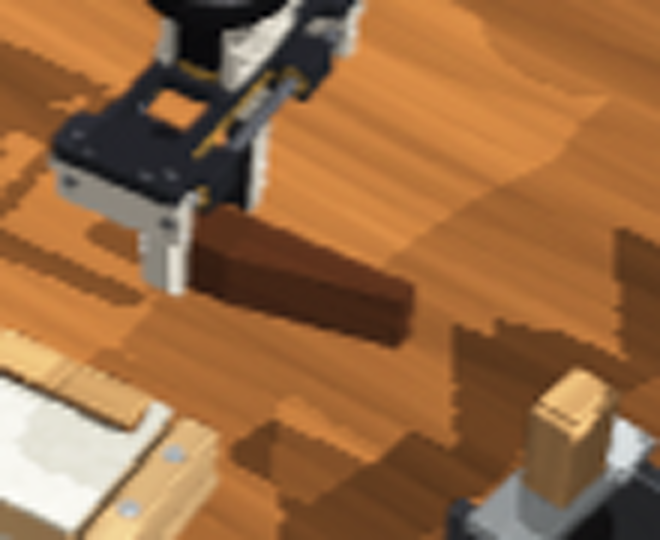

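Request:
jog_arm:
  motion: [0, 0, 0, 0.012, 0, 0, 0, 0, 0, 0, 0.012, 0, 0, 0, 0, 0, 0, 0.012, 0, 0, 0, 0, 0, 0, 0.012, 0, 0, 0, 0, 0, 0, 0.012, 0, 0, 0, 0, 0, 0, 0.012, 0, 0, 0]

```text
t: 5.5
tool_pos: [0.4458, 0.0585, -0.0181]
orientation: [2.052, 2.376, 0.0]
force: [1.0, -0.1, -0.3]
opening: 0.0319
```

```bash
python3 -c "
from h import *
tgt(.4455,.0585,.04,1.7146)"
```

```text
pos [ 0.4458  0.0585 -0.0181] yaw 1.7166 q [ 0.02 -0.06  2.09 -0.    1.11 -0.13] F [ 1.  -0.1 -0.3] t 5.5 op 0.0319
row: -0.0001, -0.0004, -0.1161, 0.0010, 0.0009, 0.0013 | rows≥ 2.0
```

```bash
cat >> h.py <<'E'
JIG=np.array([.6242,.008]);JY=.1439
def jw(x,y): # jig mm -> world m
    c,s=np.cos(JY),np.sin(JY); return JIG+np.array([c*x-s*y,s*x+c*y])/1000
def wj(p):
    c,s=np.cos(JY),np.sin(JY); d=(np.array(p[:2])-JIG)*1000; return np.array([c*d[0]+s*d[1],-s*d[0]+c*d[1]])
def wt(c,yw,z): # tool target for wedge depth c, wedge y yw in jig (mm)
    p=jw(-45+c-45,yw); tgt(p[0],p[1],z,JY)
E
python3 -c "
from h import *
wt(-105,-153,.055)"
```

```text
pos [ 0.4458  0.0585 -0.0181] yaw 1.7166 q [ 0.02 -0.06  2.09 -0.    1.11 -0.13] F [ 1.  -0.1 -0.3] t 5.5 op 0.0319
row: -0.4572, -0.0520, -0.1456, 0.0015, -0.0001, 1.0012 | rows≥ 11.0
```

Request:
jog_arm:
  motion: [0, 0, 0, -0.15, 0, 0, 0, 0, 0, 0, -0.15, 0, 0, 0, 0, 0, 0, -0.15, 0, 0, 0]

```text
t: 5.8
tool_pos: [0.4492, 0.0587, 0.0613]
orientation: [2.049, 2.372, 0.009]
force: [1.1, -0.5, -0.6]
opening: 0.0316
```

```bash
python3 -c "
from h import *
wt(-105,-153,.055)"
```

```text
pos [0.4492 0.0587 0.0613] yaw 1.7167 q [ 0.02 -0.18  2.04 -0.    1.28 -0.13] F [ 1.1 -0.5 -0.6] t 5.8 op 0.0316
row: -0.4564, -0.0592, 0.0132, 0.0058, -0.0034, 1.0013 | rows≥ 11.0
```

Request:
jog_arm:
  motion: [0, -0.456, -0.059, 0.012, 0.004, -0.003, 0.99, 0, -0.456, -0.059, 0.012, 0.004, -0.003, 0.99, 0, -0.456, -0.059, 0.012, 0.004, -0.003, 0.99, 0, -0.456, -0.059, 0.012, 0.004, -0.003, 0.99, 0, -0.456, -0.059, 0.012, 0.004, -0.003, 0.99, 0, -0.456, -0.059, 0.012, 0.004, -0.003, 0.99, 0, -0.456, -0.059, 0.012, 0.004, -0.003, 0.99, 0, -0.456, -0.059, 0.012, 0.004, -0.003, 0.99]

```text
t: 6.6
tool_pos: [0.4521, -0.1712, 0.0539]
orientation: [-3.04, -0.791, -0.0]
force: [1.1, 0.4, -0.9]
opening: 0.0317
```

```bash
python3 -c "
from h import *
wt(-105,-153,.055)"
```

```text
pos [ 0.4521 -0.1712  0.0539] yaw 0.5093 q [-0.47 -0.08  1.96  0.    1.26  0.59] F [ 1.1  0.4 -0.9] t 6.6 op 0.0317
row: 0.0017, 0.0013, -0.0022, -0.0000, -0.0001, 0.2326 | rows≥ 3.0
```

Request:
jog_arm:
  motion: [0, 0.002, 0.001, 0.07, 0, 0, 0.2326, 0, 0.002, 0.001, 0.07, 0, 0, 0.2326, 0, 0.002, 0.001, 0.07, 0, 0, 0.2326, 0, 0.002, 0.001, 0.07, 0, 0, 0.2326, 0, 0.002, 0.001, 0.07, 0, 0, 0.2326]

```text
t: 7.1
tool_pos: [0.4527, -0.1709, 0.0181]
orientation: [-3.133, -0.23, 0.001]
force: [0.6, 0.6, -2.1]
opening: 0.0315
```

```bash
python3 -c "
from h import *
from plant import *
wt(-100,-153,.0)
for n in ('top','side'):
    c=read_camera(n);np.savez(n+'4',**c)
crop(load('top4'),295,145,90,95,6,'pics/t5.png');crop(load('side4'),185,140,120,95,6,'pics/s5.png')
"
```

```text
pos [ 0.4527 -0.1709  0.0181] yaw 0.1464 q [-0.47 -0.02  1.98  0.    1.19  0.96] F [ 0.6  0.6 -2.1] t 7.1 op 0.0315
row: 0.0108, 0.0011, 0.0363, -0.0004, 0.0005, 0.0016 | rows≥ 1.0
```

View pics/t5.png

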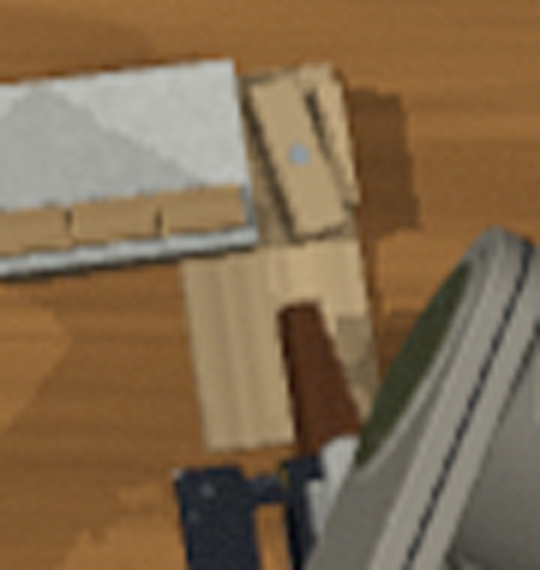

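View pics/s5.png

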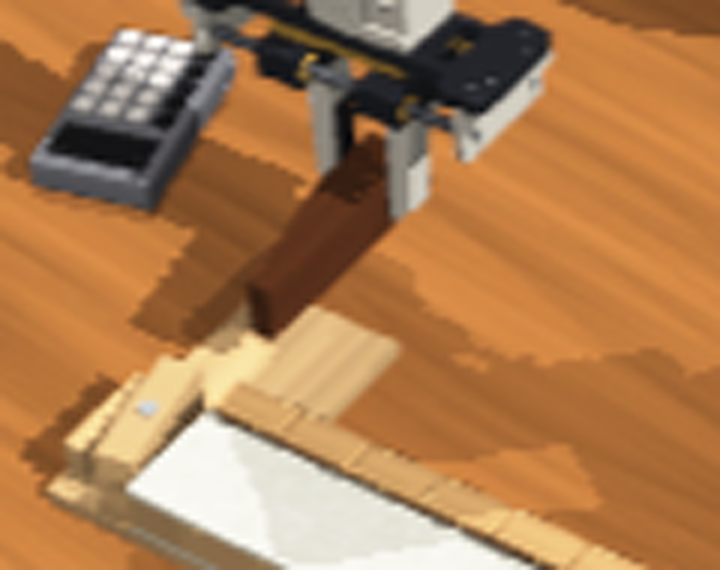

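```bash
python3 -c "
from h import *
s=load('side4');t=load('top4')
R0=R.from_euler('z',.1464);p=np.array([.4527,-.1709,.0362])
L=np.array([[.1125,.016,.034],[.1125,.002,.034],[.1125,.016,0],[.1125,.002,0]])
P=p+R0.apply(L)
print((proj(t,P)-[295,145]+.5)*6);print((proj(s,P)-[185,140]+.5)*6)
jp=[np.r_[jw(-45,-129-6.5),.038],np.r_[jw(45,-129-6.5),.038],np.r_[jw(-45,-158),.038]]
print('board corner,far, stop', (proj(t,jp)-[295,145]+.5)*6,(proj(s,jp)-[185,140]+.5)*6)
"
```

```text
[[282.43994037 308.3917367 ]
 [312.08875667 304.60940978]
 [269.68777698 320.21504129]
 [298.43637336 316.54216253]]
[[270.76467939 296.51271641]
 [248.56224117 286.71131293]
 [274.91416868 345.60506209]
 [253.02274232 335.78711591]]
board corner,far, stop [[257.15965809 242.53198723]
 [229.61223791  62.06868002]
 [303.23563953 236.82873493]] [[231.49259829 386.07561618]
 [120.9596379  492.34234186]
 [196.12218202 369.80119704]]
```

```bash
python3 -c "
from h import *
wt(-80,-156.3,-.009); wt(-45,-153.5,-.009)"
```

```text
pos [ 0.4531 -0.1711  0.0187] yaw 0.1459 q [-0.47 -0.02  1.98  0.    1.19  0.96] F [ 0.  -0.3 -1.2] t 7.2 op 0.0316
row: 0.0500, 0.0072, 0.0554, -0.0001, 0.0000, 0.0012 | rows≥ 1.0
pos [ 0.4531 -0.1711  0.0187] yaw 0.1459 q [-0.47 -0.02  1.98  0.    1.19  0.96] F [ 0.  -0.3 -1.2] t 7.2 op 0.0316
row: 0.1200, 0.0017, 0.0554, -0.0001, 0.0000, 0.0012 | rows≥ 2.0
```

Request:
jog_arm:
  motion: [0, 0.025, 0.007, 0.05, 0, 0, 0.001, 0, 0.05, 0.007, 0.0555, 0, 0, 0.001, 0, 0.05, 0.007, 0.0555, 0, 0, 0.001, 0, 0.075, 0.006, 0.0555, 0, 0, 0.001, 0, 0.1, 0.003, 0.0555, 0, 0, 0.001, 0, 0.12, 0.0017, 0.0555, 0, 0, 0.001]
  grip_force: 60

```text
t: 7.8
tool_pos: [0.5135, -0.1629, -0.0089]
orientation: [-3.133, -0.228, -0.001]
force: [-2.9, 2.5, -1.0]
opening: 0.0314
```

```bash
python3 -c "
from h import *
from plant import *
wt(-25,-151.5,-.0095)
for n in ('top','side'):
    c=read_camera(n);np.savez(n+'4',**c)
crop(load('top4'),295,145,90,95,6,'pics/t6.png');crop(load('side4'),185,150,120,95,6,'pics/s6.png')
"
```

```text
pos [ 0.5135 -0.1629 -0.0089] yaw 0.145 q [-0.4   0.16  1.84  0.    1.14  1.02] F [-2.9  2.5 -1. ] t 7.8 op 0.0314
row: 0.0382, -0.0036, 0.0013, -0.0001, -0.0003, 0.0007 | rows≥ 1.0
```

View pics/t6.png

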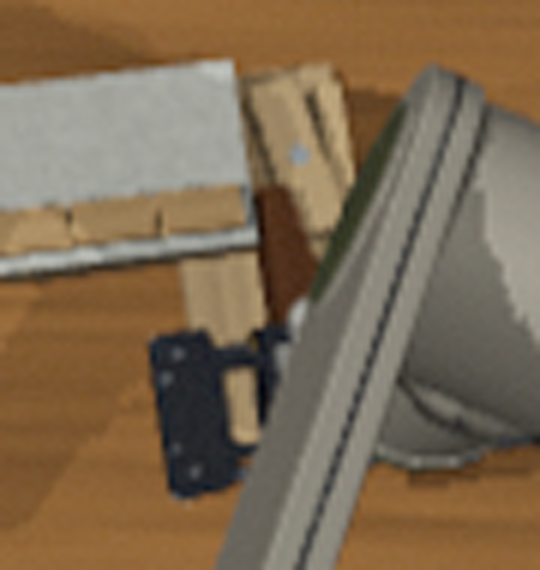

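View pics/s6.png

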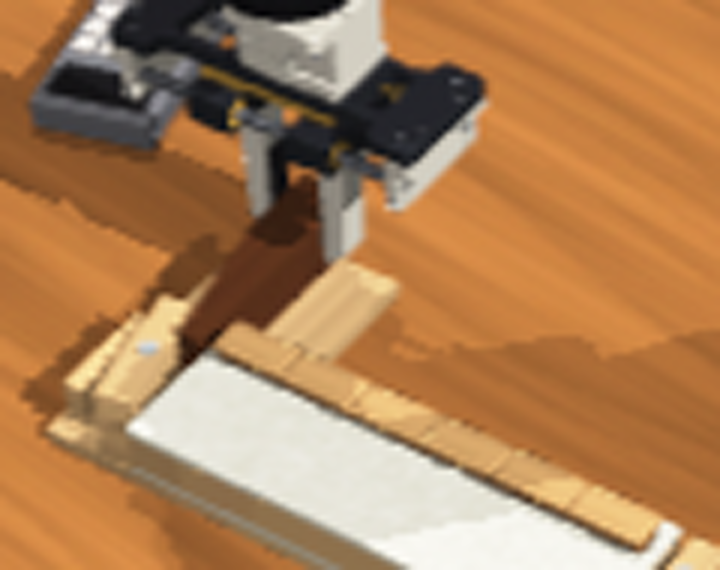

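Request:
jog_arm:
  motion: [0, 0.02, -0.001, 0.001, 0, 0, 0, 0, 0.038, -0.004, 0.001, 0, 0, 0, 0, 0.05, -0.006, 0.001, 0, 0, 0, 0, 0.06, -0.008, 0.001, 0, 0, 0]

```text
t: 8.3
tool_pos: [0.5392, -0.1536, -0.0102]
orientation: [-3.131, -0.229, 0.012]
force: [-20.9, 2.4, 14.8]
opening: 0.0313
```

```bash
python3 -c "
from h import *
wt(0,-146.5,-.0095);wt(7.5,-145,-.0095)"
```

```text
pos [ 0.5392 -0.1536 -0.0102] yaw 0.1463 q [-0.37  0.22  1.77 -0.    1.16  1.06] F [-20.9   2.4  14.8] t 8.3 op 0.0313
row: 0.0346, -0.0025, -0.0016, -0.0018, 0.0048, 0.0015 | rows≥ 1.0
pos [ 0.5392 -0.1536 -0.0102] yaw 0.1463 q [-0.37  0.22  1.77 -0.    1.16  1.06] F [-20.9   2.4  14.8] t 8.3 op 0.0313
row: 0.0496, -0.0054, -0.0017, -0.0018, 0.0048, 0.0015 | rows≥ 1.0
```

Request:
jog_arm:
  motion: [0, 0.004, -0.001, -0.004, 0, 0.004, 0, 0, 0.012, -0.002, -0.004, 0, 0.004, 0, 0, 0.02, -0.004, -0.004, 0, 0.004, 0, 0, 0.026, -0.005, -0.004, 0, 0.004, 0]

```text
t: 8.7
tool_pos: [0.551, -0.1491, -0.0089]
orientation: [-3.13, -0.229, 0.006]
force: [-5.3, -0.6, -1.3]
opening: 0.0314
```

```bash
python3 -c "
from h import *
from plant import *
wt(0,-146.5,-.0095);wt(7.5,-145,-.0095)
for n in ('top','side'):
    c=read_camera(n);np.savez(n+'4',**c)
crop(load('top4'),220,145,165,95,4,'pics/t7.png');crop(load('side4'),185,150,140,110,5.5,'pics/s7.png')
"
```

```text
pos [ 0.551  -0.1491 -0.0089] yaw 0.1461 q [-0.36  0.24  1.74  0.    1.16  1.07] F [-5.3 -0.6 -1.3] t 8.7 op 0.0314
row: 0.0100, 0.0030, 0.0012, -0.0022, 0.0021, 0.0014 | rows≥ 1.0
pos [ 0.551  -0.1491 -0.0089] yaw 0.1461 q [-0.36  0.24  1.74  0.    1.16  1.07] F [-5.3 -0.6 -1.3] t 8.7 op 0.0314
row: 0.0250, 0.0000, 0.0012, -0.0022, 0.0021, 0.0014 | rows≥ 1.0
```

View pics/t7.png

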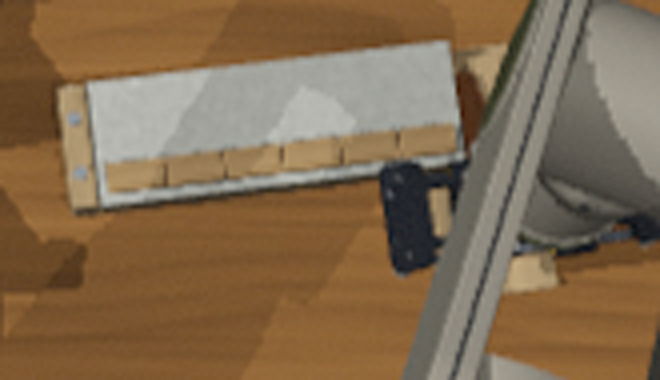

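View pics/s7.png

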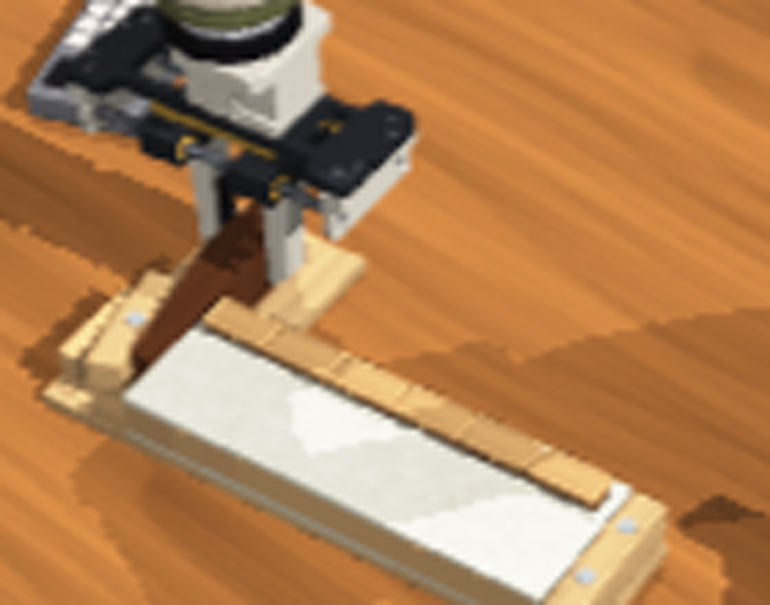

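Request:
jog_arm:
  motion: [0, 0.006, -0.001, 0, 0, 0.002, 0, 0, 0.014, -0.003, 0, 0, 0.002, 0, 0, 0.022, -0.004, 0, 0, 0.002, 0]

```text
t: 9.1
tool_pos: [0.5612, -0.1455, -0.0091]
orientation: [-3.13, -0.229, 0.002]
force: [-21.7, -6.7, 5.3]
opening: 0.0317
```

```bash
python3 -c "
from h import *
wt(0,-146.5,-.0095);wt(7.5,-145,-.0095)"
```

```text
pos [ 0.5612 -0.1455 -0.0091] yaw 0.1462 q [-0.34  0.26  1.72  0.    1.16  1.08] F [-21.7  -6.7   5.3] t 9.1 op 0.0317
row: -0.0113, 0.0073, 0.0008, -0.0024, 0.0008, 0.0015 | rows≥ 1.0
pos [ 0.5612 -0.1455 -0.0091] yaw 0.1462 q [-0.34  0.26  1.72  0.    1.16  1.08] F [-21.7  -6.7   5.3] t 9.1 op 0.0317
row: 0.0037, 0.0043, 0.0008, -0.0024, 0.0008, 0.0015 | rows≥ 1.0
```

Request:
jog_arm:
  motion: [0, 0.005, -0.001, -0.001, 0, 0, 0, 0, 0.007, -0.001, -0.001, 0, 0, 0, 0, 0.007, -0.001, -0.001, 0, 0, 0]

```text
t: 9.4
tool_pos: [0.5609, -0.1455, -0.0091]
orientation: [-3.13, -0.229, 0.014]
force: [-23.4, -5.0, 9.4]
opening: 0.0314
```

```bash
python3 -c "
from h import *
from plant import *
wt(7.5,-145,-.0095)
for n in ('top','side'):
    c=read_camera(n);np.savez(n+'4',**c)
crop(load('top4'),220,145,165,95,4,'pics/t8.png');crop(load('side4'),185,150,140,110,5.5,'pics/s8.png')
"
```

```text
pos [ 0.5609 -0.1455 -0.0091] yaw 0.1459 q [-0.34  0.27  1.71 -0.    1.17  1.08] F [-23.4  -5.    9.4] t 9.4 op 0.0314
row: 0.0042, 0.0043, 0.0007, -0.0025, 0.0056, 0.0013 | rows≥ 1.0
```

View pics/t8.png

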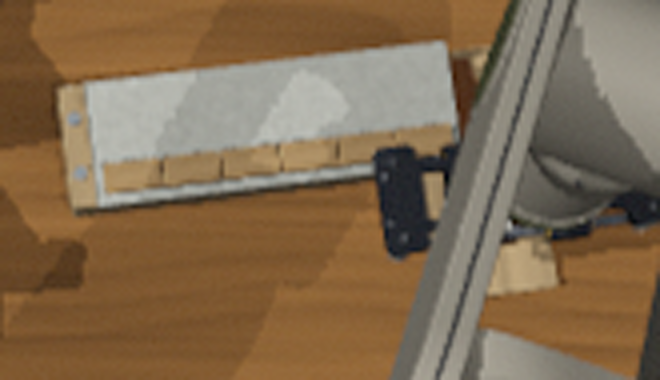

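View pics/s8.png

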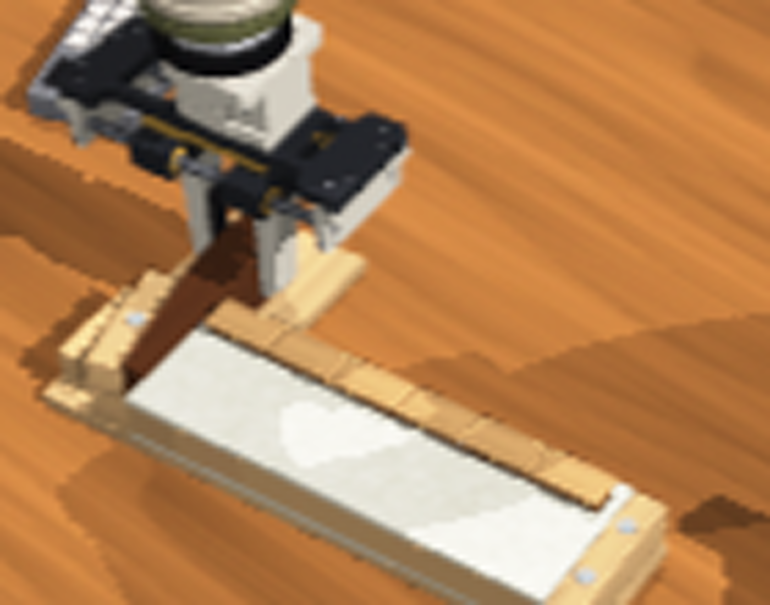

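Request:
jog_arm:
  motion: [0.7, 0, 0, 0, 0, 0, 0, 0.7, 0, 0, 0, 0, 0, 0, 0.7, 0, 0, 0, 0, 0, 0, 0.7, 0, 0, 0, 0, 0, 0, 0.7, 0, 0, -0.02, 0, 0, 0, 0.7, 0, 0, -0.1, 0, 0, 0, 0.7, 0, 0, -0.2, 0, 0, 0, 0.7, -0.1, 0, -0.25, 0, 0, 0]

```text
t: 10.3
tool_pos: [0.5235, -0.1531, 0.1203]
orientation: [3.133, 0.232, 0.001]
force: [0.4, -1.5, 1.1]
opening: 0.0651
```

```bash
python3 -c "
from h import *
from plant import *
tgt(.504,.309,.17,-.025)
tgt(.40,.10,.17,-.025)
for n in ('top','side'):
    c=read_camera(n);np.savez(n+'4',**c)
crop(load('top4'),220,145,165,95,4,'pics/t9.png');crop(load('side4'),185,150,140,110,5.5,'pics/s9.png')
"
```

```text
pos [ 0.5235 -0.1531  0.1203] yaw 0.1477 q [-0.38  0.03  1.73 -0.    1.39  1.04] F [ 0.4 -1.5  1.1] t 10.3 op 0.0651
row: 0.0976, -0.9199, -0.0999, 0.0003, -0.0006, 0.1100 | rows≥ 10.0
pos [ 0.5235 -0.1531  0.1203] yaw 0.1477 q [-0.38  0.03  1.73 -0.    1.39  1.04] F [ 0.4 -1.5  1.1] t 10.3 op 0.0651
row: -0.1697, -0.5371, -0.0999, 0.0003, -0.0006, 0.1100 | rows≥ 6.0
```

View pics/t9.png

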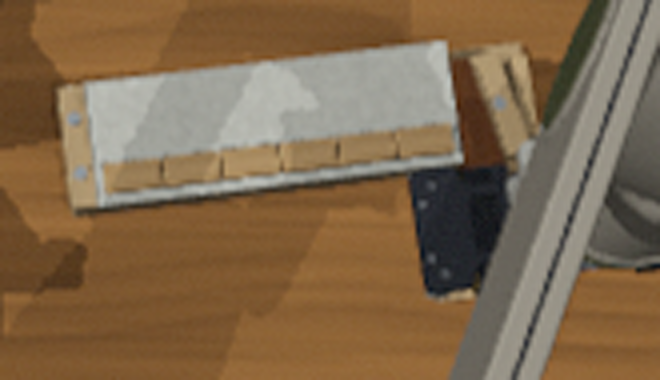

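View pics/s9.png

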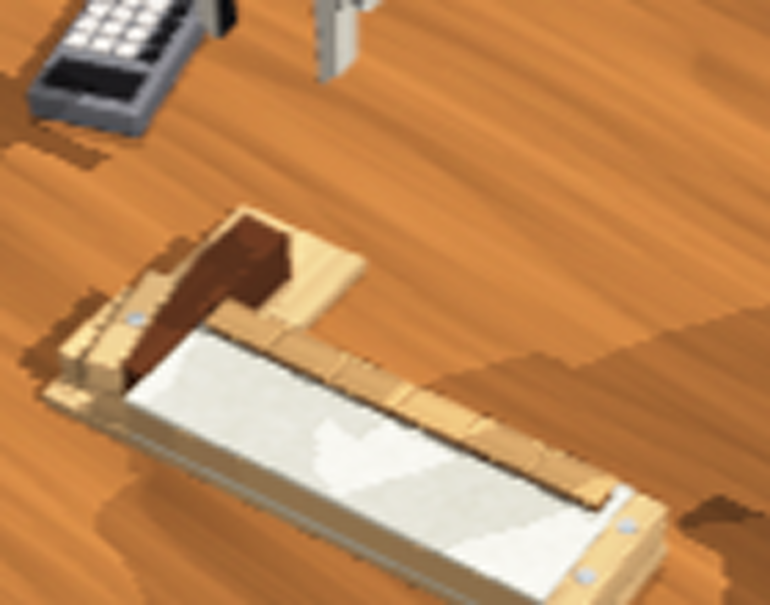

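```bash
python3 - <<'E'
from h import *
t0=load("top0");t9=load("top4")
s0=load("side0");s9=load("side4")
def prof(c,x,y0,y1,n=25):
    ys=np.linspace(y0,y1,n); acc=0
    for xx in x:
        P=np.array([np.r_[jw(xx,y),.038] for y in ys]); uv=proj(c,P).astype(np.float32)
        acc=acc+cv2.remap(c["frame"].astype(np.float32),uv[:,:1],uv[:,1:],cv2.INTER_LINEAR)[:,0]
    return ys,acc/len(x)
for nm,a,b in(("top",t0,t9),("side",s0,s9)):
    for lab,(y0,y1),xs in (("left",(150,110),np.linspace(0,35,12)),("right",(-110,-150),np.linspace(0,35,12))):
        ys,pa=prof(a,xs,y0,y1);_,pb=prof(b,xs,y0,y1)
        print(nm,lab);print(ys.round(0).astype(int).tolist());print(pa[:,2].astype(int).tolist());print(pb[:,2].astype(int).tolist())
E
```

```text
top left
[150, 148, 147, 145, 143, 142, 140, 138, 137, 135, 133, 132, 130, 128, 127, 125, 123, 122, 120, 118, 117, 115, 113, 112, 110]
[120, 123, 126, 127, 125, 121, 117, 112, 101, 81, 62, 68, 97, 131, 163, 179, 181, 179, 178, 178, 179, 179, 179, 179, 178]
[116, 120, 122, 122, 121, 117, 111, 107, 112, 127, 152, 173, 176, 175, 174, 174, 174, 174, 174, 174, 174, 174, 173, 173, 173]
top right
[-110, -112, -113, -115, -117, -118, -120, -122, -123, -125, -127, -128, -130, -132, -133, -135, -137, -138, -140, -142, -143, -145, -147, -148, -150]
[180, 180, 180, 180, 180, 180, 180, 180, 180, 179, 179, 180, 180, 180, 177, 163, 126, 82, 59, 55, 62, 76, 90, 102, 109]
[156, 157, 157, 158, 160, 162, 164, 167, 172, 176, 173, 157, 111, 55, 32, 33, 34, 34, 35, 34, 36, 42, 52, 66, 79]
side left
[150, 148, 147, 145, 143, 142, 140, 138, 137, 135, 133, 132, 130, 128, 127, 125, 123, 122, 120, 118, 117, 115, 113, 112, 110]
[158, 164, 167, 166, 161, 155, 146, 129, 100, 78, 96, 146, 197, 228, 238, 240, 240, 240, 240, 240, 240, 240, 240, 240, 240]
[158, 164, 167, 166, 162, 155, 151, 157, 182, 214, 235, 240, 240, 240, 240, 240, 241, 240, 240, 240, 240, 240, 240, 240, 240]
side right
[-110, -112, -113, -115, -117, -118, -120, -122, -123, -125, -127, -128, -130, -132, -133, -135, -137, -138, -140, -142, -143, -145, -147, -148, -150]
[241, 241, 241, 241, 241, 241, 241, 241, 241, 240, 240, 240, 240, 235, 219, 176, 123, 95, 94, 105, 115, 122, 129, 134, 137]
[220, 221, 223, 227, 231, 235, 238, 239, 239, 230, 202, 146, 83, 41, 31, 34, 37, 41, 44, 48, 53, 62, 78, 99, 116]
```

```bash
python3 -c "
from h import *
s=load('side4')
for c in (7.5,3,-1):
  P=[np.r_[jw(-45+c-67.5,-146.5+c/5+d),.042] for d in(-16,16)]
  print(c,(proj(s,P)-[185,150]+.5)*5.5)
"
```

```text
7.5 [[239.14427233 216.3355414 ]
 [284.7818482  236.6253008 ]]
3 [[242.57109066 211.35057581]
 [288.14557442 231.56380651]]
-1 [[245.60608074 206.9355997 ]
 [291.12460565 227.0811737 ]]
```

```bash
python3 -c "
from h import *
tgt(.504,.309,.13,-.025)"
```

```text
pos [ 0.5179 -0.1537  0.1195] yaw 0.1455 q [-0.38  0.02  1.74 -0.    1.39  1.04] F [ 1.  -0.5 -0.5] t 10.4 op 0.0649
row: 0.1065, -0.9196, -0.0217, 0.0004, 0.0016, 0.1086 | rows≥ 10.0
```

Request:
jog_arm:
  motion: [1, 0.097, -0.92, -0.02, 0, 0, 0.11, 1, 0.097, -0.92, -0.02, 0, 0, 0.11, 1, 0.097, -0.92, -0.02, 0, 0, 0.11, 1, 0.097, -0.92, -0.02, 0, 0, 0.11, 1, 0.097, -0.92, -0.02, 0, 0, 0.11, 1, 0.097, -0.92, -0.02, 0, 0, 0.11, 1, 0.097, -0.92, -0.02, 0, 0, 0.11, 1, 0.097, -0.92, -0.02, 0, 0, 0.11]

```text
t: 11.2
tool_pos: [0.5017, 0.2459, 0.1274]
orientation: [3.141, -0.043, -0.003]
force: [1.1, -0.9, 0.0]
opening: 0.0932
```

```bash
python3 -c "
from h import *
tgt(.504,.309,.12,-.025)"
```

```text
pos [0.5017 0.2459 0.1274] yaw -0.0271 q [0.36 0.06 1.68 0.   1.4  1.96] F [ 1.1 -0.9  0. ] t 11.2 op 0.0932
row: 0.0013, -0.1264, 0.0148, 0.0002, 0.0011, -0.0013 | rows≥ 2.0
```

Request:
jog_arm:
  motion: [1, 0.001, -0.126, 0.015, 0, 0, 0, 1, 0.001, -0.126, 0.015, 0, 0, 0, 1, 0.001, -0.126, 0.015, 0, 0, 0, 1, 0.001, -0.126, 0.015, 0, 0, 0]

```text
t: 11.6
tool_pos: [0.5037, 0.3084, 0.1196]
orientation: [3.14, -0.041, -0.004]
force: [-0.1, 0.0, 0.7]
opening: 0.093
```

```bash
python3 -c "
from h import *
from plant import *
tgt(.504,.309,.055,-.025)
for n in ('top','side'):
    c=read_camera(n);np.savez(n+'5',**c)
crop(load('top5'),140,180,100,80,7,'pics/t10.png');crop(load('side5'),310,180,100,95,6,'pics/s10.png')
"
```

```text
pos [0.5037 0.3084 0.1196] yaw -0.0264 q [ 0.46  0.15  1.6  -0.    1.4   2.06] F [-0.1  0.   0.7] t 11.6 op 0.093
row: 0.0008, -0.0014, 0.1293, 0.0008, 0.0014, -0.0009 | rows≥ 2.0
```

View pics/t10.png

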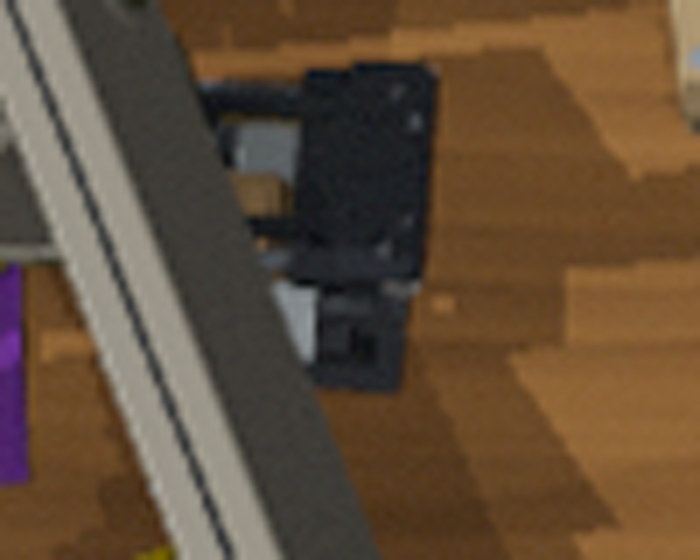

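View pics/s10.png

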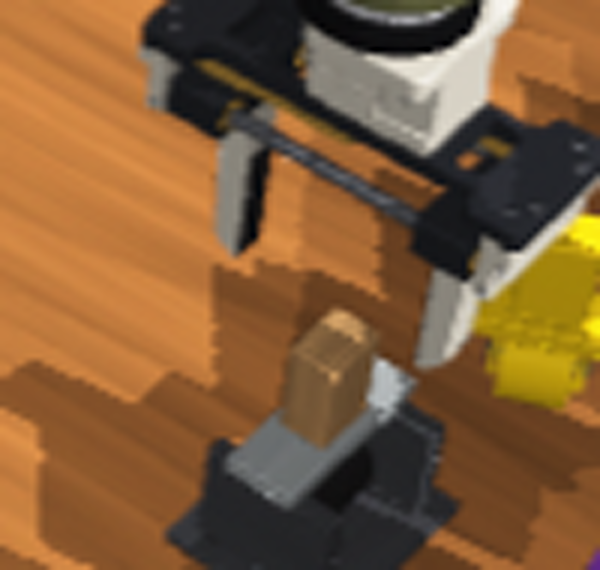

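Request:
jog_arm:
  motion: [1, 0.001, -0.001, 0.06, 0, 0, 0, 0.5, 0.001, -0.001, 0.11, 0, 0, 0, 0.5, 0.001, -0.001, 0.13, 0, 0, 0, 0, 0.001, -0.001, 0.13, 0, 0, 0, 0, 0.001, -0.001, 0.13, 0, 0, 0, 0, 0.001, -0.001, 0.13, 0, 0, 0, 0, 0.001, -0.001, 0.13, 0, 0, 0, 0, 0.001, -0.001, 0.13, 0, 0, 0]
  grip_force: 60

```text
t: 12.5
tool_pos: [0.5051, 0.3083, 0.056]
orientation: [3.141, -0.044, -0.001]
force: [-0.9, -0.0, 0.2]
opening: 0.0416
```

Request:
jog_arm:
  motion: [0, 0, 0, 0, 0, 0, 0, 0, 0, 0, 0, 0, 0, 0]

```text
t: 12.7
tool_pos: [0.5055, 0.3089, 0.0566]
orientation: [-3.14, 0.044, -0.001]
force: [0.1, -1.4, -4.1]
opening: 0.0256
```

```bash
python3 -c "
from h import *
from plant import *
tgt(.505,.309,.15,-.025)
c=read_camera('side');np.savez('side5',**c)
crop(load('side5'),310,180,100,95,6,'pics/s11.png')
"
```

```text
pos [0.5055 0.3089 0.0566] yaw -0.0281 q [0.46 0.21 1.65 0.   1.28 2.06] F [ 0.1 -1.4 -4.1] t 12.7 op 0.0256
row: -0.0009, -0.0004, -0.1868, -0.0006, -0.0004, -0.0020 | rows≥ 2.0
```

View pics/s11.png

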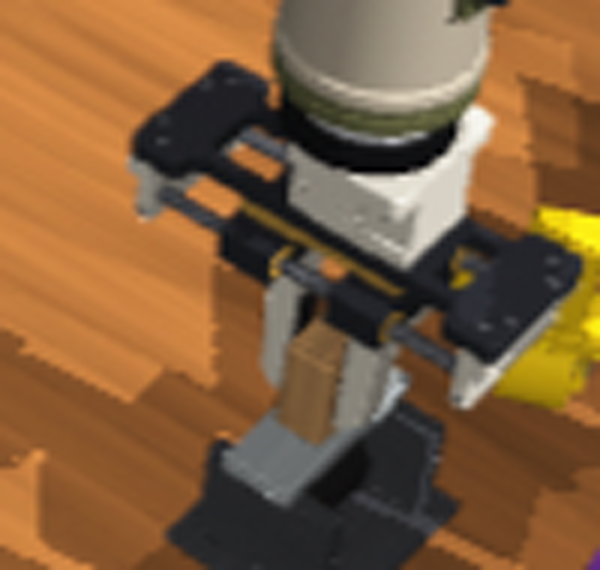

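```bash
python3 -c "
from h import *
t=load('top0')
for X,Y in ((555,153),(557,190),(483,163),(487,196),(113,205),(119,240),(190,200),(192,230)):
  p=back(t,[[(X+.5)/5-.5+225,(Y+.5)/5-.5+145]],.049)[0]; print(wj(p).round(1))
s=load('side5')
im=s['frame']
crop(s,195,190,130,80,6,'pics/s12.png')
def q(L): return ((proj(s,[np.r_[jw(x,y),z] for x,y,z in L])-[195,190]+.5)*6).round(0).tolist()
print(q([(-45,-129,.038),(-45,135,.038)]))
"
```

```text
[ -18.3 -132.5]
[ -39.8 -130.5]
[-18.9 -90.6]
[-38.2 -90.2]
[-17.  121.9]
[-37.4 120.8]
[-19.5  78.2]
[-36.9  79.2]
[[182.0, 91.0], [628.0, 296.0]]
```

View pics/s12.png

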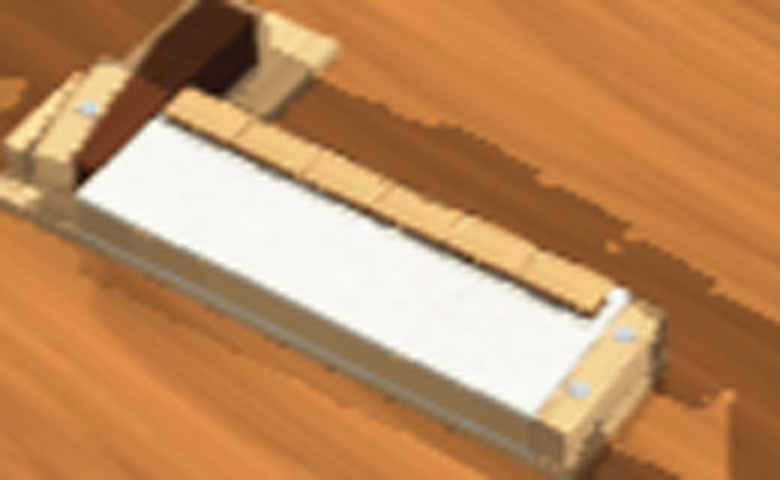

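Request:
jog_arm:
  motion: [0, 0, 0, -0.08, 0, 0, 0, 0, 0, 0, -0.18, 0, 0, 0, 0, 0, 0, -0.18, 0, 0, 0]

```text
t: 13.05
tool_pos: [0.5094, 0.3107, 0.1545]
orientation: [-3.135, 0.044, -0.017]
force: [2.0, 0.6, -2.7]
opening: 0.0257
```

```bash
cat >> h.py <<'E'
def rt(y,z,x=-28):
    p=jw(x,y); tgt(p[0],p[1],z,JY)
E
python3 -c "
from h import *
rt(-103,.13)"
```

```text
pos [0.5094 0.3107 0.1545] yaw -0.028 q [0.46 0.13 1.56 0.   1.44 2.06] F [ 2.   0.6 -2.7] t 13.05 op 0.0257
row: 0.2259, 0.8116, 0.0465, -0.0033, -0.0072, -0.1094 | rows≥ 9.0
```

Request:
jog_arm:
  motion: [0, 0.226, 0.812, 0.04, -0.003, -0.006, -0.109, 0, 0.226, 0.812, 0.04, -0.003, -0.006, -0.109, 0, 0.226, 0.812, 0.04, -0.003, -0.006, -0.109, 0, 0.226, 0.812, 0.04, -0.003, -0.006, -0.109, 0, 0.226, 0.812, 0.04, -0.003, -0.006, -0.109, 0, 0.226, 0.812, 0.04, -0.003, -0.006, -0.109, 0, 0.226, 0.812, 0.04, -0.003, -0.006, -0.109, 0, 0.226, 0.812, 0.04, -0.003, -0.006, -0.109]

```text
t: 13.85
tool_pos: [0.6046, -0.0772, 0.1325]
orientation: [-3.133, -0.225, 0.0]
force: [0.5, 0.6, -4.2]
opening: 0.0258
```

```bash
python3 -c "
from h import *
rt(-103,.115)"
```

```text
pos [ 0.6046 -0.0772  0.1325] yaw 0.1432 q [-0.21  0.19  1.53  0.    1.42  1.22] F [ 0.5  0.6 -4.2] t 13.85 op 0.0258
row: 0.0073, 0.0429, 0.0349, -0.0006, 0.0000, -0.0004 | rows≥ 1.0
```

Request:
jog_arm:
  motion: [0, 0.007, 0.043, 0.045, 0, 0, 0, 0, 0.007, 0.043, 0.045, 0, 0, 0, 0, 0.007, 0.043, 0.045, 0, 0, 0, 0, 0.007, 0.043, 0.045, 0, 0, 0]

```text
t: 14.25
tool_pos: [0.6109, -0.097, 0.1098]
orientation: [-3.132, -0.226, 0.001]
force: [-0.0, -0.0, -3.7]
opening: 0.0263
```

```bash
python3 -c "
from h import *
from plant import *
rt(-103,.096)
for n in ('top','side'):
    c=read_camera(n);np.savez(n+'6',**c)
crop(load('top6'),225,145,150,100,5,'pics/t13.png');crop(load('side6'),195,150,120,95,6,'pics/s13.png')
"
```

```text
pos [ 0.6109 -0.097   0.1098] yaw 0.144 q [-0.24  0.23  1.53  0.    1.39  1.19] F [-0.  -0.  -3.7] t 14.25 op 0.0263
row: 0.0005, 0.0021, 0.0276, -0.0009, 0.0003, 0.0001 | rows≥ 1.0
```

View pics/t13.png

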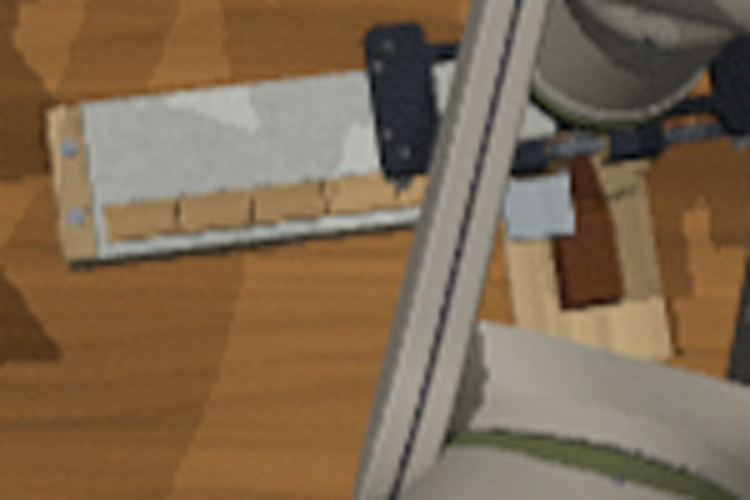

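View pics/s13.png

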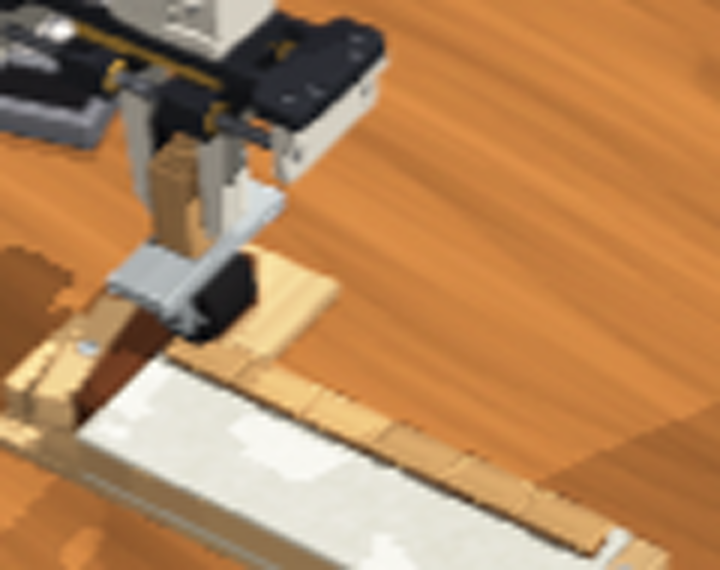

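```bash
python3 -c "
from h import *
t=load('top6');s=load('side6')
p=np.array([.6109,-.097,0]);R0=R.from_euler('z',.144)
z=.1098+.0434
P=p+R0.apply(np.array([[-.048,.018,z-.028],[-.048,-.018,z-.028],[.048,.018,z-.028]]))
print((proj(t,P)-[225,145]+.5)*5);print((proj(s,P)-[195,150]+.5)*6)
P=[np.r_[jw(x,y),.048] for x,y in((-39,-124),(-17,-124),(-17,128),(-39,128))]
print((proj(t,P)-[225,145]+.5)*5);print((proj(s,P)-[195,150]+.5)*6)
"
```

```text
[[504.9481777  239.39188642]
 [572.06374652 231.03368356]
 [479.0050355   64.10313407]]
[[281.74938504 198.60756953]
 [222.1402946  172.75970144]
 [163.20007228 311.72687242]]
[[545.87816832 190.92538795]
 [540.22070644 153.56358045]
 [102.87176811 207.20538311]
 [107.37145815 245.07426769]]
[[181.24024891 327.00482432]
 [154.78257425 352.53214046]
 [585.70638208 553.02715142]
 [609.85978261 523.9894778 ]]
```

```bash
python3 -c "
from h import *
rt(-105,.090,-27)"
```

```text
pos [ 0.6115 -0.0968  0.1107] yaw 0.1449 q [-0.24  0.23  1.53  0.    1.39  1.19] F [ 0.4  0.2 -3.9] t 14.35 op 0.0256
row: 0.0011, 0.0063, 0.0414, -0.0005, -0.0007, 0.0006 | rows≥ 1.0
```

Request:
jog_arm:
  motion: [0, 0.002, 0.005, 0.025, -0.001, 0, 0, 0, 0.002, 0.005, 0.038, -0.001, 0, 0, 0, 0.002, 0.005, 0.043, -0.001, 0, 0, 0, 0.002, 0.005, 0.046, -0.001, 0, 0]

```text
t: 14.75
tool_pos: [0.613, -0.0989, 0.0878]
orientation: [3.132, 0.228, 0.002]
force: [0.3, 0.4, 1.2]
opening: 0.0257
```

```bash
python3 -c "
from h import *
rt(-105,.085,-27)"
```

```text
pos [ 0.613  -0.0989  0.0878] yaw 0.1452 q [-0.24  0.25  1.54 -0.    1.35  1.18] F [0.3 0.4 1.2] t 14.75 op 0.0257
row: -0.0013, 0.0017, 0.0057, 0.0006, -0.0008, 0.0008 | rows≥ 1.0
```

Request:
jog_arm:
  motion: [0, 0, 0, 0.004, 0, 0, 0, 0, 0, 0, 0.008, 0, 0, 0, 0, 0, 0, 0.01, 0, 0, 0]

```text
t: 15.05
tool_pos: [0.614, -0.1, 0.0869]
orientation: [3.13, 0.228, 0.006]
force: [-9.9, -1.1, 26.1]
opening: 0.026
```

```bash
python3 -c "
from h import *
rt(-105,.085,-27)"
```

```text
pos [ 0.614  -0.1     0.0869] yaw 0.1451 q [-0.24  0.25  1.54 -0.    1.34  1.18] F [-9.9 -1.1 26.1] t 15.05 op 0.026
row: -0.0029, -0.0008, 0.0037, 0.0021, -0.0022, 0.0008 | rows≥ 1.0
```

Request:
jog_arm:
  motion: [0, -0.003, -0.02, 0.005, 0, 0, 0, 0, -0.003, -0.04, 0.005, 0, 0, 0, 0, -0.003, -0.06, 0.005, 0, 0, 0, 0, -0.003, -0.08, 0.005, 0, 0, 0, 0, -0.003, -0.1, 0.005, 0, 0, 0, 0, -0.003, -0.12, 0.005, 0, 0, 0]

```text
t: 15.65
tool_pos: [0.6052, -0.0416, 0.0872]
orientation: [3.128, 0.227, 0.011]
force: [-3.5, -3.6, 12.3]
opening: 0.0257
```

```bash
python3 -c "
from h import *
rt(-40,.085,-27)
from plant import *
c=read_camera('side');np.savez('side6',**c);crop(c,195,150,120,95,6,'pics/s14.png')
"
```

```text
pos [ 0.6052 -0.0416  0.0872] yaw 0.1448 q [-0.15  0.21  1.59 -0.    1.33  1.28] F [-3.5 -3.6 12.3] t 15.65 op 0.0257
row: -0.0022, -0.0127, 0.0043, 0.0036, -0.0041, 0.0005 | rows≥ 1.0
```

View pics/s14.png

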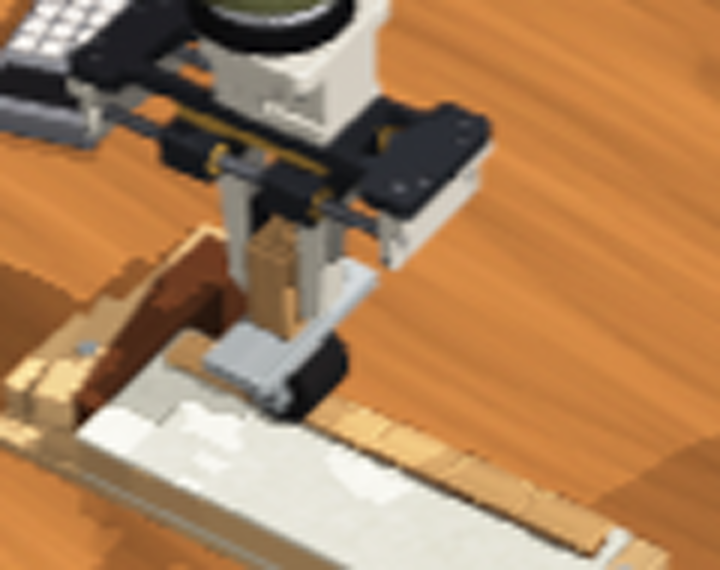

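Request:
jog_arm:
  motion: [0, -0.002, -0.02, 0.005, 0.003, -0.003, 0, 0, -0.002, -0.04, 0.005, 0.003, -0.003, 0, 0, -0.002, -0.06, 0.005, 0.003, -0.003, 0, 0, -0.002, -0.08, 0.005, 0.003, -0.003, 0, 0, -0.002, -0.1, 0.005, 0.003, -0.003, 0, 0, -0.002, -0.12, 0.005, 0.003, -0.003, 0, 0, -0.002, -0.14, 0.005, 0.003, -0.003, 0, 0, -0.002, -0.16, 0.005, 0.003, -0.003, 0]

```text
t: 16.5
tool_pos: [0.5939, 0.0386, 0.0872]
orientation: [3.132, 0.228, 0.008]
force: [-3.4, -1.9, 12.8]
opening: 0.0257
```

```bash
python3 -c "
from h import *
rt(112,.085,-27)
"
```

```text
pos [0.5939 0.0386 0.0872] yaw 0.1453 q [-0.02  0.18  1.62 -0.    1.33  1.41] F [-3.4 -1.9 12.8] t 16.5 op 0.0257
row: -0.0027, -0.1547, 0.0041, 0.0011, -0.0032, 0.0009 | rows≥ 2.0
```

Request:
jog_arm:
  motion: [0, -0.002, -0.02, 0.005, 0.001, -0.003, 0, 0, -0.002, -0.04, 0.005, 0.001, -0.003, 0, 0, -0.002, -0.06, 0.005, 0.001, -0.003, 0, 0, -0.002, -0.08, 0.005, 0.001, -0.003, 0, 0, -0.002, -0.1, 0.005, 0.001, -0.003, 0, 0, -0.002, -0.12, 0.005, 0.001, -0.003, 0, 0, -0.002, -0.14, 0.005, 0.001, -0.003, 0, 0, -0.002, -0.155, 0.005, 0.001, -0.003, 0]

```text
t: 17.3
tool_pos: [0.5832, 0.1156, 0.0872]
orientation: [3.133, 0.228, 0.006]
force: [-2.9, -1.2, 10.3]
opening: 0.0253
```

```bash
python3 -c "
from h import *
rt(112,.085,-27)
"
```

```text
pos [0.5832 0.1156 0.0872] yaw 0.1454 q [ 0.11  0.18  1.62 -0.    1.33  1.54] F [-2.9 -1.2 10.3] t 17.3 op 0.0253
row: -0.0038, 0.0008, 0.0045, 0.0004, -0.0025, 0.0010 | rows≥ 1.0
```

Request:
jog_arm:
  motion: [0, -0.002, 0.04, 0.007, 0, -0.002, 0, 0, -0.002, 0.09, 0.007, 0, -0.002, 0, 0, -0.002, 0.14, 0.007, 0, -0.002, 0, 0, -0.002, 0.19, 0.007, 0, -0.002, 0, 0, -0.002, 0.24, 0.007, 0, -0.002, 0, 0, -0.002, 0.3, 0.007, 0, -0.002, 0, 0, -0.002, 0.36, 0.007, 0, -0.002, 0, 0, -0.002, 0.42, 0.007, 0, -0.002, 0]

```text
t: 18.1
tool_pos: [0.6142, -0.0936, 0.0872]
orientation: [3.132, 0.228, 0.007]
force: [-3.0, 2.7, 13.4]
opening: 0.0258
```

```bash
python3 -c "
from h import *
rt(-105,.16,-27)
"
```

```text
pos [ 0.6142 -0.0936  0.0872] yaw 0.1456 q [-0.23  0.25  1.54 -0.    1.34  1.19] F [-3.   2.7 13.4] t 18.1 op 0.0258
row: -0.0045, 0.0120, -0.1457, 0.0011, -0.0027, 0.0011 | rows≥ 2.0
```

Raise the roller and look at the trim.

Request:
jog_arm:
  motion: [0, 0, 0, -0.1, 0, -0.002, 0, 0, 0, 0, -0.16, 0, -0.002, 0, 0, -0.1, 0, -0.16, 0, -0.002, 0, 0, -0.2, -0.1, -0.16, 0, -0.002, 0, 0, -0.2, -0.2, -0.16, 0, -0.002, 0, 0, -0.2, -0.2, -0.16, 0, -0.002, 0]

```text
t: 18.7
tool_pos: [0.498, -0.0064, 0.1661]
orientation: [-3.133, -0.23, -0.0]
force: [0.8, 0.0, -3.9]
opening: 0.0254
```

```bash
python3 -c "
from h import *
tgt(.5055,.3089,.15,-.028)
from plant import *
for n in ('top','side'):
    c=read_camera(n);np.savez(n+'7',**c)
crop(load('top7'),225,145,150,100,5,'pics/t15.png');crop(load('side7'),185,170,140,110,5.5,'pics/s15.png')
"
```

```text
pos [ 0.498  -0.0064  0.1661] yaw 0.1462 q [-0.12 -0.14  1.8   0.    1.48  1.31] F [ 0.8  0.  -3.9] t 18.7 op 0.0254
row: 0.1066, -0.6216, 0.0322, -0.0000, -0.0000, 0.1109 | rows≥ 7.0
```

View pics/t15.png

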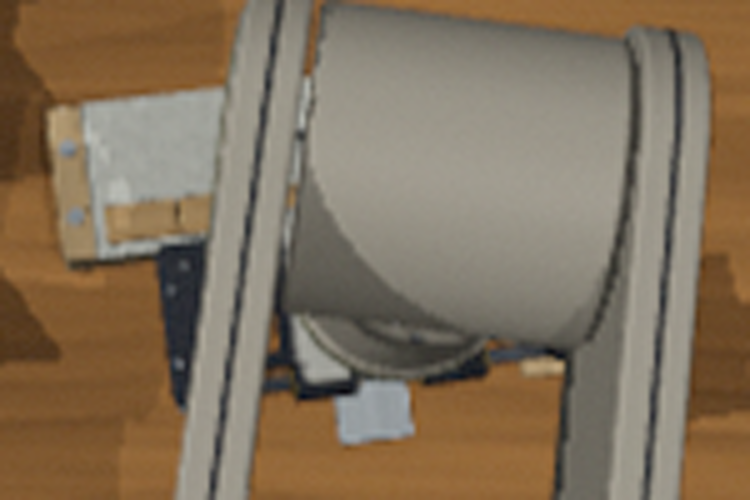

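View pics/s15.png

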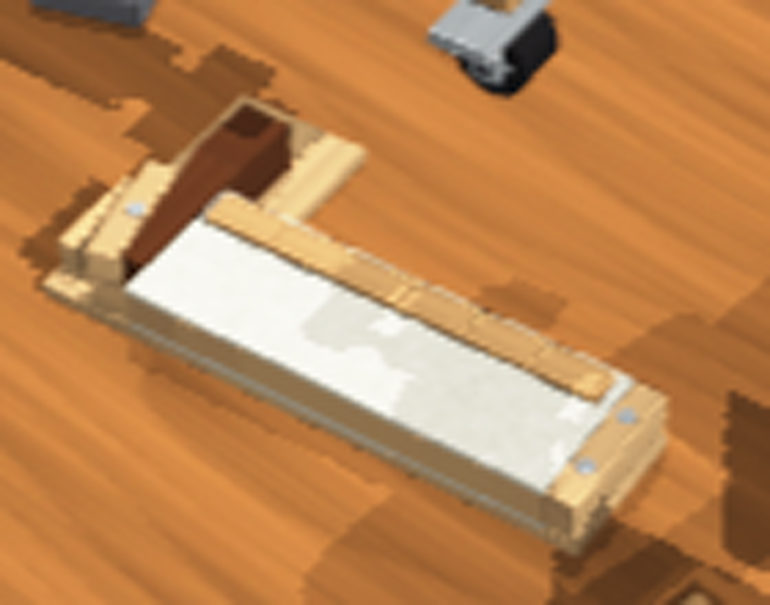

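Request:
jog_arm:
  motion: [0, 0.107, -0.62, 0.02, 0, 0, 0.111, 0, 0.107, -0.62, 0.02, 0, 0, 0.111, 0, 0.107, -0.62, 0.02, 0, 0, 0.111, 0, 0.107, -0.62, 0.02, 0, 0, 0.111, 0, 0.107, -0.62, 0.02, 0, 0, 0.111, 0, 0.107, -0.62, 0.02, 0, 0, 0.111, 0, 0.107, -0.62, 0.02, 0, 0, 0.111, 0, 0.107, -0.62, 0.02, 0, 0, 0.111]

```text
t: 19.6
tool_pos: [0.5068, 0.31, 0.1553]
orientation: [3.14, -0.035, 0.001]
force: [-0.1, -1.1, -4.1]
opening: 0.0257
```

```bash
python3 -c "
from h import *
tgt(.5055,.3089,.115,-.028)
"
```

```text
pos [0.5068 0.31   0.1553] yaw -0.0225 q [ 0.46  0.13  1.55 -0.    1.46  2.06] F [-0.1 -1.1 -4.1] t 19.6 op 0.0257
row: -0.0026, 0.0021, 0.0805, 0.0007, -0.0005, 0.0035 | rows≥ 1.0
```

Request:
jog_arm:
  motion: [0, -0.0026, 0.002, 0.06, 0.0007, 0, 0.0035, 0, -0.0026, 0.002, 0.08, 0.0007, 0, 0.0035, 0, -0.0026, 0.002, 0.08, 0.0007, 0, 0.0035]

```text
t: 19.9
tool_pos: [0.5042, 0.3068, 0.1124]
orientation: [3.138, -0.045, -0.006]
force: [-0.2, -0.7, -4.5]
opening: 0.026
```

```bash
python3 -c "
from h import *
tgt(.5055,.3089,.0575,-.028)
from plant import *
c=read_camera('side');np.savez('side7',**c)
crop(load('side7'),310,180,100,95,6,'pics/s16.png')
"
```

```text
pos [0.5042 0.3068 0.1124] yaw -0.029 q [ 0.46  0.16  1.6  -0.    1.39  2.06] F [-0.2 -0.7 -4.5] t 19.9 op 0.026
row: 0.0029, -0.0045, 0.1097, 0.0019, 0.0025, -0.0006 | rows≥ 2.0
```

View pics/s16.png

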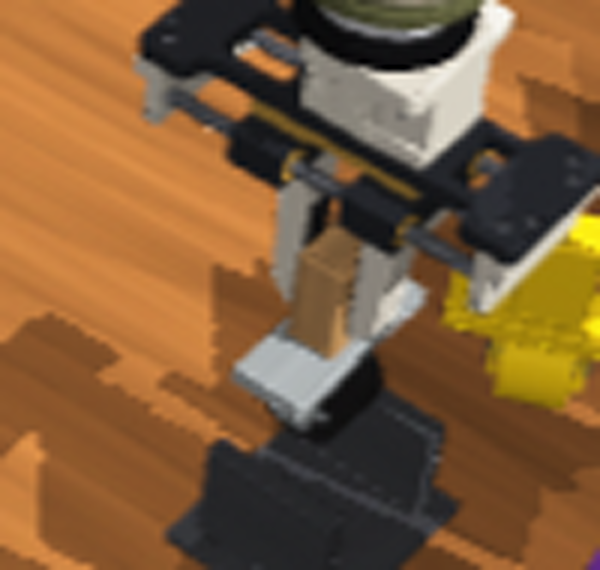

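Request:
jog_arm:
  motion: [0, 0.003, -0.0045, 0.03, 0.002, 0.0025, 0, 0, 0.003, -0.0045, 0.06, 0.002, 0.0025, 0, 0, 0.003, -0.0045, 0.09, 0.002, 0.0025, 0, 0, 0.003, -0.0045, 0.105, 0.002, 0.0025, 0, 0, 0.003, -0.0045, 0.11, 0.002, 0.0025, 0, 0, 0.003, -0.0045, 0.11, 0.002, 0.0025, 0]

```text
t: 20.55
tool_pos: [0.5064, 0.3094, 0.0588]
orientation: [-3.14, 0.046, -0.003]
force: [0.2, 0.0, -4.4]
opening: 0.0256
```

```bash
python3 -c "
from h import *
tgt(.5055,.3089,.0566,-.028)
from plant import *
c=read_camera('side');np.savez('side7',**c)
crop(load('side7'),310,180,100,95,6,'pics/s17.png')
"
```

```text
pos [0.5064 0.3094 0.0588] yaw -0.029 q [0.46 0.21 1.65 0.   1.28 2.06] F [ 0.2  0.  -4.4] t 20.55 op 0.0256
row: -0.0017, 0.0011, 0.0044, -0.0007, -0.0010, -0.0007 | rows≥ 1.0
```

View pics/s17.png

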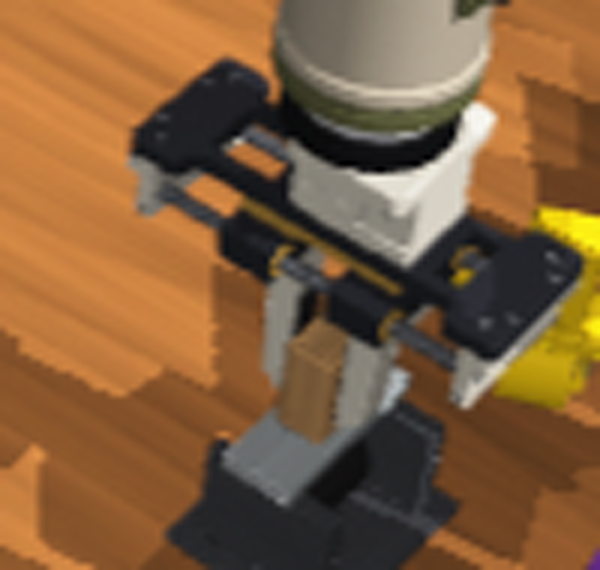

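Matches the original picture; it is about 1–2 mm above. Lower to light contact, then open.

Request:
jog_arm:
  motion: [0, -0.001, 0.001, 0.003, 0, -0.001, 0, 0, -0.001, 0.001, 0.005, 0, -0.001, 0]

```text
t: 20.8
tool_pos: [0.5068, 0.3095, 0.0577]
orientation: [-3.139, 0.045, -0.003]
force: [-0.6, 0.1, -2.9]
opening: 0.0253
```

Request:
jog_arm:
  motion: [0, -0.001, 0.001, 0.003, 0, -0.001, 0, 0, -0.001, 0.001, 0.004, 0, -0.001, 0, 0, -0.001, 0.001, 0.004, 0, -0.001, 0]

```text
t: 21.1
tool_pos: [0.5066, 0.3092, 0.0566]
orientation: [-3.139, 0.045, -0.002]
force: [-2.0, -0.6, 3.1]
opening: 0.0256
```

Seated (force changed by +7 N). Release evenly, then rise.

Request:
jog_arm:
  motion: [0.8, 0, 0, 0, 0, 0, 0, 0.8, 0, 0, 0, 0, 0, 0, 0.8, 0, 0, 0, 0, 0, 0, 0.8, 0, 0, 0, 0, 0, 0, 0.8, 0, 0, 0, 0, 0, 0, 0.8, 0, 0, 0, 0, 0, 0, 0.8, 0, 0, 0, 0, 0, 0, 0.8, 0, 0, -0.02, 0, 0, 0]

```text
t: 21.9
tool_pos: [0.5054, 0.3085, 0.0653]
orientation: [-3.14, 0.045, 0.002]
force: [0.5, 0.3, -0.9]
opening: 0.0741
```

Request:
jog_arm:
  motion: [1, 0, 0, -0.06, 0, 0, 0, 1, 0, 0, -0.14, 0, 0, 0, 1, 0, 0, -0.2, 0, 0, 0, 1, -0.15, 0, -0.3, 0, 0, 0, 1, -0.3, 0, -0.3, 0, 0, 0, 1, -0.4, 0, -0.3, 0, 0, 0, 1, -0.4, 0, -0.3, 0, 0, 0, 1, -0.4, 0, -0.3, 0, 0, 0]

```text
t: 22.7
tool_pos: [0.3024, 0.3147, 0.2174]
orientation: [-3.138, 0.042, 0.001]
force: [-0.5, -0.5, -0.4]
opening: 0.0933
```

```bash
python3 -c "
from h import *
tgt(.5055,.3089,.0566,-.028)
from plant import *
for n in ('top','side'):
    c=read_camera(n);np.savez(n+'8',**c)
cv2.imwrite('pics/f_top8.png',cv2.resize(load('top8')['frame'][:,:,::-1],None,fx=1.4,fy=1.4))
crop(load('side8'),185,170,225,130,3.5,'pics/s18.png')
"
```

```text
pos [0.3024 0.3147 0.2174] yaw -0.0265 q [ 0.68 -0.34  1.88  0.    1.6   2.28] F [-0.5 -0.5 -0.4] t 22.7 op 0.0933
row: 0.4065, 0.0018, 0.3214, -0.0022, 0.0003, 0.0010 | rows≥ 6.0
```

View pics/s18.png

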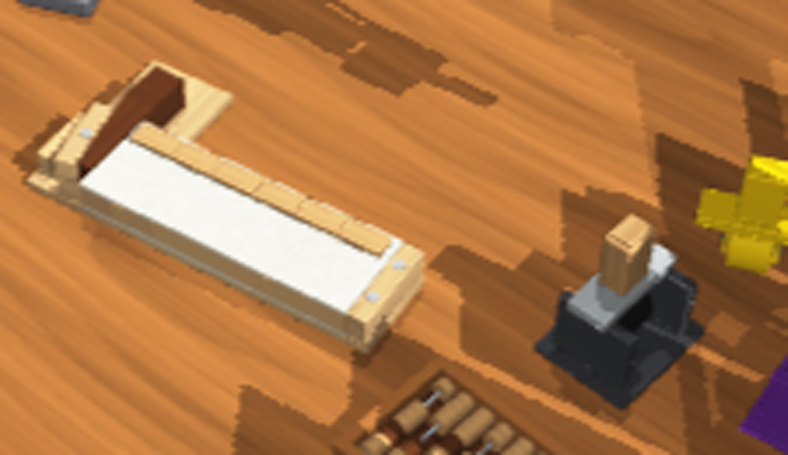

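View pics/f_top8.png

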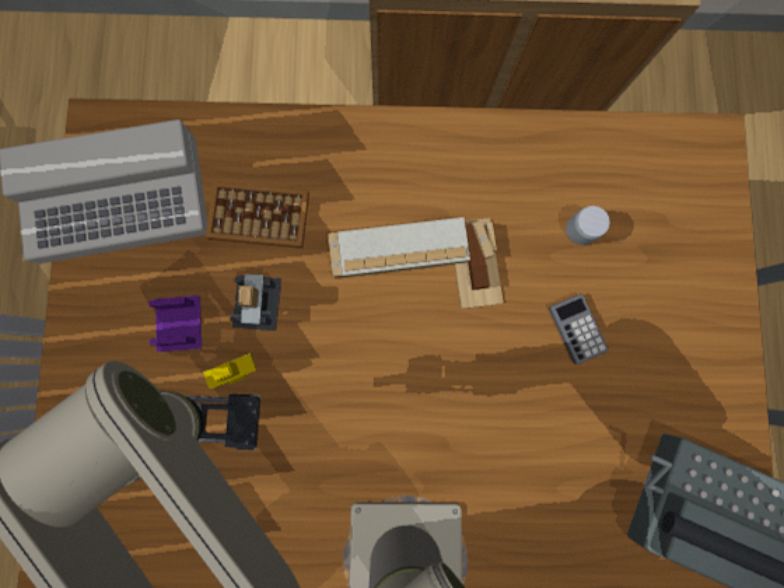

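```bash
python3 - <<'E'
from h import *
for nm in ("top","side"):
  a=load(nm+"0");b=load(nm+"8"); out=[]
  for c in (a,b):
    ys=np.linspace(150,115,29);acc=0
    for xx in np.linspace(0,35,12):
        uv=proj(c,[np.r_[jw(xx,y),.038] for y in ys]).astype(np.float32); acc=acc+cv2.remap(c["frame"].astype(np.float32),uv[:,:1],uv[:,1:],cv2.INTER_LINEAR)[:,0,2]
    print(nm,(acc/12).astype(int).tolist())
crop(load("side8"),185,175,140,80,5.5,"pics/s19.png"); crop(load("top8"),225,145,145,90,5,"pics/t19.png")
E
```

```text
top [120, 122, 125, 126, 127, 125, 123, 120, 117, 113, 107, 97, 81, 65, 61, 74, 97, 122, 148, 170, 179, 181, 180, 179, 178, 178, 179, 179, 179]
top [121, 123, 126, 126, 126, 125, 123, 120, 116, 112, 112, 119, 131, 150, 170, 180, 181, 180, 179, 179, 179, 179, 179, 179, 179, 179, 179, 179, 179]
side [158, 162, 166, 167, 166, 163, 158, 153, 146, 134, 116, 93, 78, 87, 120, 160, 197, 222, 235, 239, 240, 240, 240, 240, 240, 240, 240, 240, 240]
side [158, 162, 166, 167, 166, 163, 158, 154, 151, 154, 168, 190, 214, 231, 238, 240, 240, 240, 240, 240, 240, 240, 240, 240, 240, 240, 240, 240, 240]
```

View pics/t19.png

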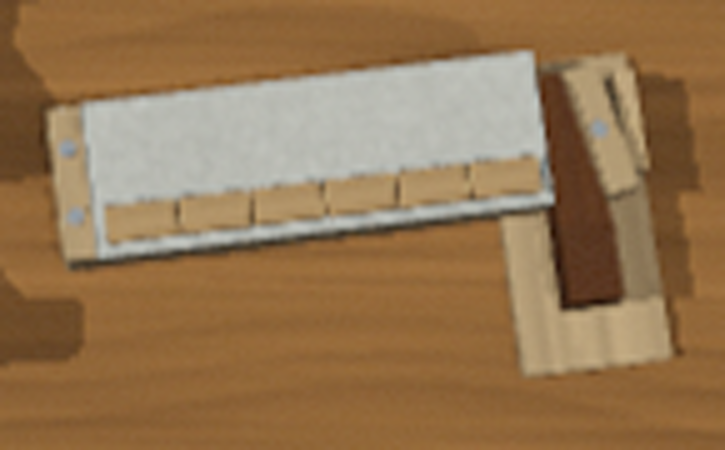

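View pics/s19.png

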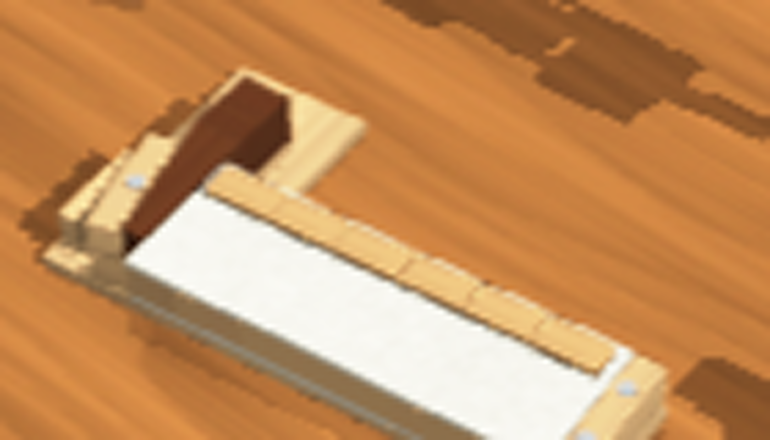

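```bash
python3 - <<'E'
from h import *
t=load("top8")
for X,Y in ((562,308),(620,301)): print(wj(back(t,[[(X+.5)/5-.5+225,(Y+.5)/5-.5+145]],.042)[0]).round(1))
E
```

```text
[-106.7 -124.5]
[-106.8 -158. ]
```

```bash
python3 -c "
from plant import *
print(close_job())"
```

```text
the job is handed in; nothing more can be done
None
```

The job is handed in after about 23 s of the 72 s allowed. It reports no verdict, so what follows is from my own checks.

- **Wedge and board:** I drove the wedge in until the push stalled at about 23 N and released it. The last pictures show no gap between board and left stop block. The wedge is in line, about 2 mm short of home, inside the 8 mm allowed. Its sideways position read about 4 mm off in the top view. I put that down to the head's side face being visible and did not check further.
- **Trim:** I rolled the full length there and back with roughly 14–17 N on the trim. At every stop the wheel sat at the same height (tool z 0.0872 m), and all six lengths look level. Only the roller pressed on the trim.
- **Roller:** It hangs across both rails as at the start, with the gripper well clear. The calculator, abacus and tin look unmoved.

**What disagreed:** The fingertips are about 25 mm higher than the reported tool position. The first grasp therefore closed in the air above the wedge. I corrected for this in every later height.

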